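Pile up the pencil rest and hold a dowel down in the V-blocks for marking

ROBOT

A 6-joint arm with a two-finger parallel gripper is mounted at the origin on the work surface. World frame = base frame: x ahead of the robot, y to its left, z up, the work surface at z = 0. Lengths are in m, angles in degrees, forces in N, time in s.
With the tool pointing down it reaches from about 0.3 to 0.75 m from the base axis. Payload 8.5 kg.
Tool frame: the origin (TCP) lies midway between the tips of the shut fingers; the grasp point (between the pads) lies 19 mm behind it (env.grip_depth is the distance from the TCP to the grasp point, in m); x points along the fingers, y is the direction in which the jaws open and shut, and the axes are right-handed (so a half turn about x gives the same grasp; the last joint's range is limited). The gripper opens to 85 mm and grips with 20 to 120 N. Pads are 22 mm wide; open, the fingers measure 114 mm over their backs; the gripper's body (76 mm by 85 mm) begins 54 mm behind the grasp point. The pads swing forward as they close: fully open they stand 13 mm farther back than shut.
Start: joints at [-75.476, 21.807, 74.336, -0, 83.858, -12.336], TCP at [0.248, -0.491, 0.231] pointing down, gripper open.
Joint ranges: [-178.18, 178.18], [-50.72, 133.34], [12.68, 142.11], [-81.47, 261.47], [9.98, 163.14], [-165.26, 165.26]. Speed limits (degrees/s): [136.94, 136.94, 180, 180, 180, 180].

INTERFACE

Orientations are given as a 3x3 rotation matrix whose columns are the frame's x, y, z axes.
In Python, from rig import env gives the robot as it stands.
- The arm moves only by the tool play_rows, never from a script. Its arguments are lists of equal length, an entry for each row: "travel": the shift along the world's x, y, z in cm, a list of three; "rotation": the turn, a rotation vector about the world's x, y, z in rad, a list of three; "claw": the finger opening in cm, from 0 to 8.54. A call has 1 to 12 rows; each row shifts and turns the pose as measured when the row begins; what a row does not reach is not made up. A row lasts 1/12 s, in which the tool goes at most 41.7 mm and 7.16 degrees, less where a joint would pass 70% of its speed; a pose out of reach is approached as far as the arm can. A call is refused whole if a number of a shift passes 4.17 or a number of a turn 0.125, either way. A call with a gripper value outside its range is refused whole. The fingers move at their own pace and stop on an object; "squeeze" is the grip in N (left out, the last holds). Time passes only in rows, so rows that do not move let the fingers close. It gives the time, the measured TCP pose, the force and the opening at its end, in the units of the state.
- env.observe(): the state, without advancing time (a new reading comes with each control period).
- env.get_image(name): name is "scene" or "top" or "wrist"; returns the picture (420x560x3 uint8, red, green, blue); there is no depth.
- env.camera_info(name): a dict with "vertical_fov" (degrees; the focal length in pixels is half the picture's height over the tangent of half this angle, whatever the lens; pixels are square), "cx", "cy" (the principal point, pixels), "eye" and "rotation" of the camera in the world. Camera axes: x right, y down, z forward; pixel columns grow to the right and rows downward; lengths in m; the calibration is good to about 2 mm. A picture is of the moment at which its call begins: read the wrist's pose just before it. camera_info takes no time and is no camera call; for the wrist camera it gives the pose at the moment of the call.
- env.close_job(): hands the job in, once; it reports no verdict.
The state is a dict: "time_s": time; "q": joint angles; "qvel": joint speeds; "joint_efforts": joint torques, N m; "position": TCP position; "tool_rot": TCP orientation; "ft_force": force on the tool from outside, world axes, zero at the start; "wrist_torque": the same for the moment, N m; "grip_width": finger opening in m.
Only numpy, scipy, OpenCV 4.12 (cv2) and the standard library are available. Lean on these libraries where they do the work, as an engineer would, in place of code of your own. Each camera call takes 0.05 s, during which the arm holds its last target.

TASK

I am about to strike a pencil line along the thick dowel. First lay the loose packer squarely on the packer beside the V-blocks, edges flush, as a rest for the pencil, and let go of it; then seat the thick dowel in both V-blocks, sticking out about equally at the two ends, and press it firmly down onto both faces of the V. Finish while still holding it pressed there, and leave the other things on the table alone.

Things in the scene. Friction and masses are not known exactly. Their poses are not given: they have to be found in the camera images.
- dowel: the thick plain wooden dowel, 40 dia x 240 long, about 0.2 kg, at first lying loose on the table (it can roll); origin at its middle, on its axis (20 above the table at the start); its own x runs along its length, and it may have rolled to any angle about it
- packer_top: the loose packer: brown fibreboard slip 50 (own x) x 110 (own y) x 19 thick, lying flat on the table away from the jig; origin at the centre of its underside
- packer_low: a second, identical packer (50 x 110 x 19) already lying, loose, in its place on the jig's board on the side away from the robot; the loose packer goes on top of it. Origin at the centre of its underside, 18 above the table; own x and y run as the jig's, within 2.5 degrees
- jig: the marking jig, fixed to the table: plywood board 18 thick, x = -50 to 160, y = -107 to 107, carrying two wooden V-blocks in line (see vee_near) and, at x = 115, the lower packer. Origin at table height, straight under the V axis, midway between the blocks; the V axis runs along own y; own x points away from the robot
- seat (a point): where the middle of the dowel's axis belongs: on the V axis, midway between the blocks, 60.3 above the table (the dowel's axis height when it lies on both V faces); axes as the jig's. Held loosely, the dowel slides home by its own weight; gripped tight a little off-centre, it can hang on one face only
- rest (a point): the place of the lower packer's origin on the jig's board, at x = 115, y = 0 of the jig, 18 above the table (it starts within 5 of it); axes as the jig's
- vee_near: the robot-side (-x) half of both V-blocks; fixed, frame as the jig's. A block is 72 wide (x = -36 to 36), 45 long (y = 45 to 90, and -90 to -45), 58 high above the table, with a 90 degree V 52 wide at the top. Between the blocks (y = -45 to 45) is only the board: fingers can reach down beside the dowel there. A firm hold puts at least 3 N on this half
- vee_far: the far (+x) half of both V-blocks; else as vee_near. The dowel's weight alone puts 1.2 to 1.8 N on each half; pushing it down with about 10 N puts some 8 N on each
- dowel_thin: plain thin dowel lying on the table, 20 dia x 260 (bystander, leave alone); origin at its middle, on its axis
- offcut: plywood offcut 85 x 40 x 9 lying flat on the table (bystander, leave alone); origin at the centre of its underside
- pencil: pencil lying on the table, 8 dia x 170 (bystander, leave alone); origin on its axis
- scissors: pair of scissors lying flat on the table, about 195 long (bystander, leave alone)
- tumbler: black open tumbler, 80 dia x 100 high (bystander, leave alone)
- glue: upright glue bottle, 60 dia x 190 high (bystander, leave alone)
- jar: white jar with a cap, 90 dia x 130 high (bystander, leave alone)

How it is judged (in metres and radians):
On the way:
1. the loose packer lies squarely on the lower one, let go, while the dowel is not yet at the V-blocks (x of packer_top in the frame of packer_low between -0.006 and 0.006 m and y of packer_top in the frame of packer_low between -0.006 and 0.006 m and z of packer_top in the frame of packer_low between 0.016 and 0.022 m and angle between the y axis of packer_top and the y axis of packer_low, either way round below 0.09 rad and angle between packer_top's own z axis and vertical below 0.05 rad and contact force between the fingers and packer_top below 0.1 N and x of packer_low in the frame of rest between -0.012 and 0.012 m and y of packer_low in the frame of rest between -0.012 and 0.012 m and z of packer_low in the frame of rest between -0.003 and 0.003 m and distance between dowel and seat above 0.08 m), for 0.2 s.
At the end, for the whole second after the job is handed in: Packers piled: edges within 6 mm and 0.09 rad, top one released, lower one within 12 mm of its place. Dowel in both V-blocks: within 3 mm across and in height, 18 mm lengthwise, 0.035 rad; at rest, still held by the fingers, at least 3 N on the fingers and on each half of the V (x of packer_top in the frame of packer_low between -0.006 and 0.006 m and y of packer_top in the frame of packer_low between -0.006 and 0.006 m and z of packer_top in the frame of packer_low between 0.016 and 0.022 m and angle between the y axis of packer_top and the y axis of packer_low, either way round below 0.09 rad and angle between packer_top's own z axis and vertical below 0.05 rad and contact force between the fingers and packer_top below 0.1 N and x of packer_low in the frame of rest between -0.012 and 0.012 m and y of packer_low in the frame of rest between -0.012 and 0.012 m and z of packer_low in the frame of rest between -0.003 and 0.003 m and x of dowel in the frame of seat between -0.003 and 0.003 m and z of dowel in the frame of seat between -0.003 and 0.003 m and y of dowel in the frame of seat between -0.018 and 0.018 m and angle between the x axis of dowel and the y axis of jig, either way round below 0.035 rad and contact force between each of vee_near, vee_far, the fingers and dowel above 3 N and linear speed of dowel below 0.01 m/s); the arm keeps its last pose, push and grip.
It fails at once if another thing on the table was moved more than 30 mm (distance of any of dowel_thin, offcut, pencil, scissors, tumbler, glue, jar from where it was at the start of the episode above 0.03 m).
It also fails if it takes over 69 s, if anything falls off the work surface, if the arm or the gripper's body presses on something with over 40 N, if the wrist force passes 120 N, or if a joint passes its speed limit or range.

## Working session

There is one attempt and no reset: what is moved stays moved. The work goes in short steps, Python scripts to look and compute and a tool call to move; the robot and the scene stay as the last step left them, time stands still between calls to the robot, and variables do not carry over. Pictures are saved under pics/ and viewed, and the job is handed in when it is done.

Besides the shell and the picture viewer there is one more tool, called after "Emit:" as name(argument=value, ...), one argument or row to a line, values as JSON. play_rows: Moves the arm, as the interface text tells. Its arguments: {"type":"object","properties":{"travel":{"type":"array","items":{"type":"array","items":{"type":"number"}}},"rotation":{"type":"array","items":{"type":"array","items":{"type":"number"}}},"claw":{"type":"array","items":{"type":"number"}},"squeeze":{"type":"number"}},"required":["travel","rotation","claw"]}

```bash
ls; mkdir -p pics; python3 - <<'E'
from rig import env
import cv2
s=env.observe(); print(s)
for n in ["scene","top","wrist"]:
    print(n,env.camera_info(n))
    cv2.imwrite(f"pics/{n}0.png",env.get_image(n)[:,:,::-1])
print(env.grip_depth)
E
```

```text
pics
{'time_s': 0.0, 'q': array([-7.54743423e+01,  2.18399280e+01,  7.43852102e+01, -1.60053263e-03,
        8.38588689e+01, -1.23359930e+01]), 'qvel': array([-0.01718034, -0.05346189,  0.06068746,  0.01577805,  0.03606572,
       -0.03094942]), 'joint_efforts': array([-1.35632290e-03, -4.48457158e+01, -2.31275475e+01, -2.77441377e-04,
        4.83365540e-03, -5.43689254e-06]), 'position': array([ 0.24842266, -0.49036065,  0.23071905]), 'tool_rot': array([[-3.94629190e-04,  4.51840109e-01, -8.92098851e-01],
       [ 1.41236711e-03, -8.92097779e-01, -4.51840191e-01],
       [-9.99998925e-01, -1.43828040e-03, -2.86116284e-04]]), 'ft_force': array([ 0.13820096, -0.19152482,  0.76614834]), 'wrist_torque': array([ 0.02043729, -0.02488609,  0.00290966]), 'grip_width': 0.08586670548375011}
scene {'vertical_fov': 56.01538786745982, 'cx': 286.19057023061623, 'cy': 204.4756915574203, 'eye': array([ 1.22799222, -0.46813678,  1.02838009]), 'rotation': array([[ 0.60687472,  0.61961644, -0.49777358],
       [ 0.79477394, -0.4779222 ,  0.37406518],
       [-0.0061201 , -0.62262817, -0.7824939 ]])}
top {'vertical_fov': 56.895327258739954, 'cx': 279.3371263939618, 'cy': 211.7711161339314, 'eye': array([ 0.31433198, -0.00325456,  1.52915067]), 'rotation': array([[-5.83280384e-03, -9.79149763e-01,  2.03055953e-01],
       [-9.99981373e-01,  6.07637873e-03,  5.76144641e-04],
       [-1.79797676e-03, -2.03048810e-01, -9.79166966e-01]])}
wrist {'vertical_fov': 71.47936057477378, 'cx': 282.99871631578065, 'cy': 204.16048432361794, 'eye': array([ 0.32168056, -0.45316579,  0.37213087]), 'rotation': array([[ 0.45328834, -0.84450266, -0.28521034],
       [-0.89136302, -0.4299184 , -0.14367374],
       [-0.00128432,  0.31935158, -0.94763543]])}
0.0187
```

View pics/top0.png

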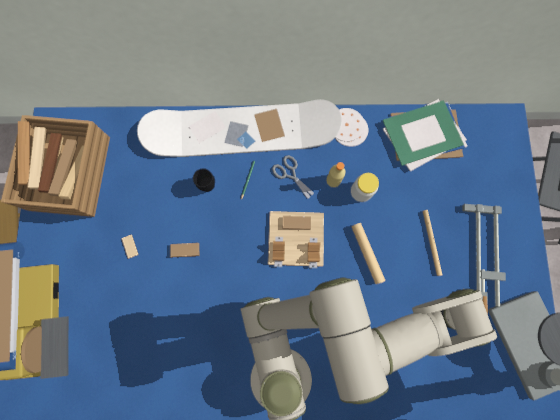

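View pics/scene0.png

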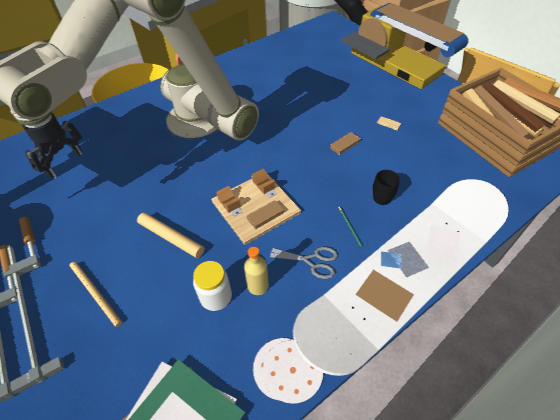

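View pics/wrist0.png

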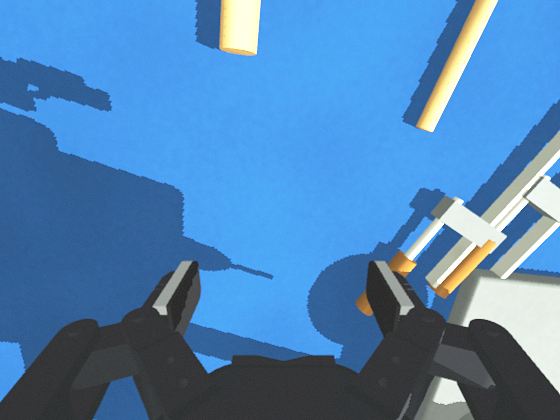

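The top view shows the packer_top at about (185,250), the jig at (297,240) with the lower packer at (297,222), the thick dowel at (368,253), the thin dowel at (432,243) and the offcut at (130,246). I'll measure these from the top view.

```bash
cat > h.py <<'E'
from rig import env
import numpy as np, cv2
def K(ci,h=420):
    return h/2/np.tan(np.radians(ci['vertical_fov']/2))
def ray(ci,px,z):
    px=np.atleast_2d(np.array(px,float)); f=K(ci)
    d=np.c_[(px[:,0]-ci['cx'])/f,(px[:,1]-ci['cy'])/f,np.ones(len(px))]@ci['rotation'].T
    return ci['eye']+d*((z-ci['eye'][2])/d[:,2])[:,None]
def proj(ci,P):
    c=(np.atleast_2d(P)-ci['eye'])@ci['rotation'];f=K(ci)
    return np.c_[ci['cx']+f*c[:,0]/c[:,2],ci['cy']+f*c[:,1]/c[:,2]]
def rect(ci,mask,z):
    """min-area rectangle in world plane z of the largest blob"""
    cs,_=cv2.findContours(mask.astype(np.uint8),cv2.RETR_EXTERNAL,cv2.CHAIN_APPROX_NONE)
    c=max(cs,key=cv2.contourArea)[:,0,:]
    w=ray(ci,c,z)[:,:2]
    r=cv2.minAreaRect((w*1000).astype(np.float32))
    b=cv2.boxPoints(r); e=b[1]-b[0],b[2]-b[1]
    e=max(e,key=np.linalg.norm)
    return np.array(r[0])/1000,sorted(r[1]),np.degrees(np.arctan2(e[1],e[0]))%180
E
python3 - <<'E'
from h import *
ci=env.camera_info("top"); im=cv2.imread("pics/top0.png")
hsv=cv2.cvtColor(im,cv2.COLOR_BGR2HSV)
for n,(u,v) in dict(pt=(185,250),pl=(297,222),dow=(368,253),board=(297,252),vb=(280,250)).items(): print(n,hsv[v,u])
warm=((hsv[...,0]<40)&(hsv[...,1]>40)&(hsv[...,2]>60))
def sub(x0,x1,y0,y1,m=warm):
    o=np.zeros_like(m);o[y0:y1,x0:x1]=m[y0:y1,x0:x1];return o
print("pt",rect(ci,sub(160,208,230,270),.019))
print("off",rect(ci,sub(115,145,230,262),.009))
print("dow",rect(ci,sub(345,390,215,290),.02))
print("jig",rect(ci,sub(262,330,205,275),.018))
cv2.imwrite("pics/crop0.png",cv2.resize(im[200:290,150:400],(750,270),interpolation=cv2.INTER_CUBIC))
E
```

```text
pt [ 16  90 167]
pl [ 16  90 168]
dow [ 19  78 222]
board [ 17  65 224]
vb [ 14 124 125]
pt (array([0.47913681, 0.37044843]), [50.67148208618164, 109.1157455444336], np.float32(92.10645))
off (array([0.49588724, 0.58817975]), [40.21812438964844, 84.40731811523438], np.float32(22.155388))
dow (array([ 0.46253107, -0.34464301]), [39.51740646362305, 242.4194793701172], np.float32(20.45108))
jig (array([ 0.52187506, -0.06624784]), [210.29046630859375, 213.7447052001953], np.float32(88.35574))
```

View pics/crop0.png

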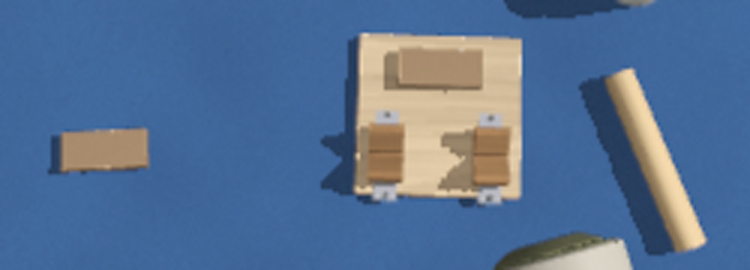

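Measured sizes agree with those given: packer 50.7x109 mm, dowel 39.5x242 mm, board 210x214 mm. Next I move over the loose packer.

Emit:
play_rows(
  travel=[
    [1,3.6,0],
    [1,3.6,0],
    [1,3.6,0],
    [1,3.6,0],
    [1,3.6,0],
    [1,3.6,0],
    [1,3.6,0],
    [1,3.6,0],
    [1,3.6,0],
    [1,3.6,0],
    [1,3.6,0],
    [1,3.6,0],
  ],
  rotation=[
    [0,0,0.047],
    [0,0,0.047],
    [0,0,0.047],
    [0,0,0.047],
    [0,0,0.047],
    [0,0,0.047],
    [0,0,0.047],
    [0,0,0.047],
    [0,0,0.047],
    [0,0,0.047],
    [0,0,0.047],
    [0,0,0.047],
  ],
  claw=[8.5,8.5,8.5,8.5,8.5,8.5,8.5,8.5,8.5,8.5,8.5,8.5],
)

```text
time_s: 1.15
position: [0.366, -0.044, 0.2272]
tool_rot: [[-0.003, 0.866, -0.501], [0.003, -0.501, -0.866], [-1.0, -0.004, -0.001]]
ft_force: [1.4, 0.1, 0.0]
grip_width: 0.0851
```

Emit:
play_rows(
  travel=[
    [0.9,3.5,-0.2],
    [0.9,3.5,-0.2],
    [0.9,3.5,-0.2],
    [0.9,3.5,-0.2],
    [0.9,3.5,-0.2],
    [0.9,3.5,-0.2],
    [0.9,3.5,-0.2],
    [0.9,3.5,-0.2],
    [0.9,3.5,-0.2],
    [0.9,3.5,-0.2],
    [0.9,3.5,-0.2],
    [0.9,3.5,0],
  ],
  rotation=[
    [0,0,0.047],
    [0,0,0.047],
    [0,0,0.047],
    [0,0,0.047],
    [0,0,0.047],
    [0,0,0.047],
    [0,0,0.047],
    [0,0,0.047],
    [0,0,0.047],
    [0,0,0.047],
    [0,0,0.047],
    [0,0,0.047],
  ],
  claw=[8.5,8.5,8.5,8.5,8.5,8.5,8.5,8.5,8.5,8.5,8.5,8.5],
)

```text
time_s: 2.15
position: [0.4725, 0.4008, 0.2029]
tool_rot: [[-0.004, 0.997, 0.072], [-0.001, 0.072, -0.997], [-1.0, -0.004, 0.001]]
ft_force: [0.9, -1.0, 0.4]
grip_width: 0.0848
```

Emit:
play_rows(
  travel=[
    [0,0,0],
    [0,0,0],
  ],
  rotation=[
    [0,0,0],
    [0,0,0],
  ],
  claw=[8.5,8.5],
)

```text
time_s: 2.32
position: [0.4723, 0.4067, 0.2004]
tool_rot: [[-0.006, 0.997, 0.08], [-0.001, 0.08, -0.997], [-1.0, -0.006, 0.0]]
ft_force: [0.2, -0.4, 0.0]
grip_width: 0.0848
```

```bash
python3 - <<'E'
from h import *
s=env.observe(); print(s['position'],s['tool_rot'].round(3),np.abs(s['qvel']).max())
ci=env.camera_info("wrist"); im=env.get_image("wrist")[:,:,::-1].copy()
np.save("ci1.npy",ci,allow_pickle=True)
cv2.imwrite("pics/wrist1.png",im)
ct=env.camera_info("top"); t=env.get_image("top")[:,:,::-1].copy()
cv2.imwrite("pics/top1.png",t)
hsv=cv2.cvtColor(im,cv2.COLOR_BGR2HSV)
m=((hsv[...,0]<40)&(hsv[...,1]>40)&(hsv[...,2]>60))
cs,_=cv2.findContours(m.astype(np.uint8),cv2.RETR_EXTERNAL,cv2.CHAIN_APPROX_NONE)
for c in cs:
    if cv2.contourArea(c)>500: print(cv2.boundingRect(c),cv2.contourArea(c), ray(ci,[np.mean(c[:,0,:],0)],.019))
E
```

```text
[0.47230432 0.4067428  0.20037785] [[-0.006  0.997  0.08 ]
 [-0.001  0.08  -0.997]
 [-1.    -0.006  0.   ]] 3.0080736774884613
(268, 160, 45, 92) 3679.0 [[0.48042755 0.37967739 0.019     ]]
```

View pics/wrist1.png

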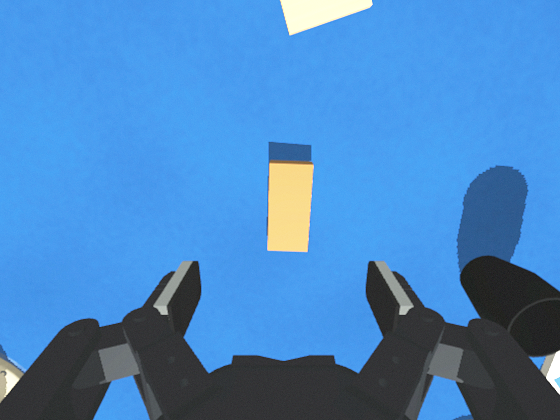

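View pics/top1.png

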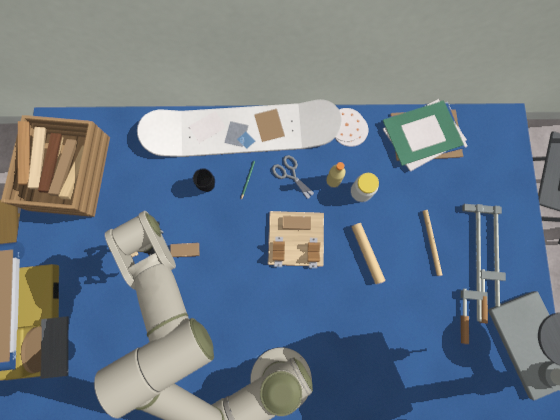

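The wrist view shows the packer's top face with corners near (268,163), (313,163), (308,252), (267,252). The top view now has the jig, lower packer and dowel unobstructed, so I'll measure both precisely.

```bash
python3 - <<'E'
from h import *
ci=np.load("ci1.npy",allow_pickle=True).item(); im=cv2.imread("pics/wrist1.png")
hsv=cv2.cvtColor(im,cv2.COLOR_BGR2HSV)
print(hsv[155:168,290])
m=(hsv[...,0]<40)&(hsv[...,1]>40)&(hsv[...,2]>200)
m[:150]=0;m[260:]=0
print("pt wrist",rect(ci,m,.019))
s=proj(ci,[[.479,.370,.019]]);print(s)
ct=env.camera_info("top"); t=cv2.imread("pics/top1.png"); h2=cv2.cvtColor(t,cv2.COLOR_BGR2HSV)
def sub(x0,x1,y0,y1,m):
    o=np.zeros_like(m);o[y0:y1,x0:x1]=m[y0:y1,x0:x1];return o
warm=((h2[...,0]<40)&(h2[...,1]>40)&(h2[...,2]>60))
print("pt",rect(ct,sub(160,208,230,270,warm),.019))
print("dow",rect(ct,sub(345,390,215,290,warm),.02))
print("jig",rect(ct,sub(262,330,200,275,warm),.018))
pl=sub(272,322,208,236,(h2[...,0]<40)&(h2[...,2]>130)&(h2[...,2]<195)&(h2[...,1]>80))
n,l,st,c=cv2.connectedComponentsWithStats(pl.astype(np.uint8));print(st)
print("pl",rect(ct,pl,.037))
print("hues",h2[214:234:2,297])
print("tops of glue/jar",ray(ct,[[340,167]],.19),ray(ct,[[367,182]],.13))
E
```

```text
[[107 169 151]
 [106 171 148]
 [106 172 148]
 [106 174 151]
 [105 183 149]
 [114  77 129]
 [ 17 128 135]
 [ 16 128 128]
 [ 16 131 183]
 [ 19 121 248]
 [ 22 122 251]
 [ 22 116 249]
 [ 22 117 249]]
pt wrist (array([0.48062881, 0.37478168]), [49.508872985839844, 108.74730682373047], np.float32(92.69687))
[[287.05420153 212.83507967]]
pt (array([0.47900238, 0.37029272]), [50.61342239379883, 109.4947738647461], np.float32(92.94545))
dow (array([ 0.46253107, -0.34464301]), [39.51740646362305, 242.4194793701172], np.float32(20.45108))
jig (array([ 0.52187512, -0.06624792]), [210.29043579101562, 213.7447052001953], np.float32(88.3558))
[[     0      0    560    420 234834]
 [   278    216     33     14    363]
 [   278    219      1      1      1]
 [   280    222      1      1      1]
 [   298    230      1      1      1]]
pl (array([ 0.58113489, -0.05946334]), [51.538848876953125, 125.0230941772461], np.float32(88.74572))
hues [[ 18  69 207]
 [ 17  80 189]
 [ 16  90 167]
 [ 16  90 167]
 [ 16  90 167]
 [ 16  89 167]
 [ 16  90 168]
 [ 15  96 136]
 [ 18  74 192]
 [ 18  70 211]]
tops of glue/jar [[ 0.75591575 -0.2226541   0.19      ]] [[ 0.71629369 -0.33134467  0.13      ]]
```

Emit:
play_rows(
  travel=[
    [0.4,-1.7,0],
    [0.35,-1.8,0],
    [0,0,0],
    [0,0,0],
  ],
  rotation=[
    [0,-0.006,-0.03],
    [0,0,0],
    [0,0,0],
    [0,0,0],
  ],
  claw=[8.5,8.5,8.5,8.5],
)

```text
time_s: 2.75
position: [0.4793, 0.3657, 0.2017]
tool_rot: [[-0.0, 0.999, 0.042], [-0.001, 0.042, -0.999], [-1.0, -0.0, 0.001]]
ft_force: [1.0, -0.6, 0.1]
grip_width: 0.085
```

```bash
cat >> h.py <<'E'
def look(name,save):
    s=env.observe(); ci=env.camera_info(name); im=env.get_image(name)[:,:,::-1].copy()
    cv2.imwrite(f"pics/{save}.png",im); np.save(f"pics/{save}.npy",ci,allow_pickle=True)
    return s,ci,im,cv2.cvtColor(im,cv2.COLOR_BGR2HSV)
E
python3 - <<'E'
from h import *
s,ci,im,hsv=look("wrist","wrist2")
print(s['position'],s['tool_rot'].round(4).tolist(),np.abs(s['qvel']).max())
m=(hsv[...,0]<40)&(hsv[...,1]>40)&(hsv[...,2]>200)
m[:120]=0
print("pt wrist",rect(ci,m,.019))
R=s['tool_rot'];print("cam in tool",R.T@(ci['eye']-s['position']))
E
```

```text
[0.47934638 0.36572589 0.20166039] [[-0.0001, 0.9991, 0.0422], [-0.001, 0.0422, -0.9991], [-1.0, -0.0001, 0.001]] 2.2542904436122813
pt wrist (array([0.48066714, 0.37381729]), [49.54727554321289, 107.41903686523438], np.float32(92.60307))
cam in tool [-0.14131417 -0.00030468 -0.08260463]
```

View pics/wrist2.png

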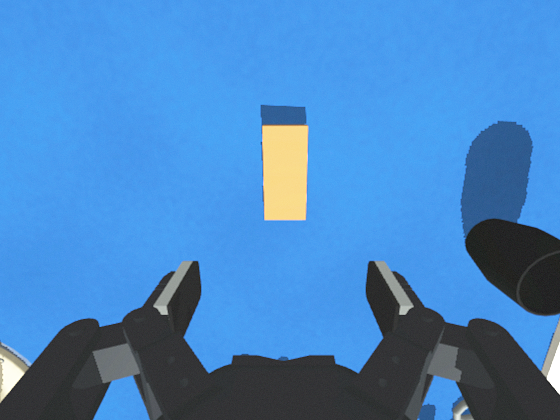

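Emit:
play_rows(
  travel=[
    [0.1,0.3,-3.3],
    [0,0.3,-3.3],
    [0,0.1,-3.3],
    [0,0,-3.3],
    [0,0,-2.5],
    [0,0,-1.5],
    [0,0,-1],
    [0,0,0],
    [0,0,0],
  ],
  rotation=[
    [0,0,0.003],
    [0,0,0],
    [0,0,0],
    [0,0,0],
    [0,0,0],
    [0,0,0],
    [0,0,0],
    [0,0,0],
    [0,0,0],
  ],
  claw=[8.5,8.5,8.5,8.5,8.5,8.5,8.5,8.5,8.5],
)

```text
time_s: 3.55
position: [0.4802, 0.3743, 0.017]
tool_rot: [[0.01, 0.999, 0.043], [0.005, 0.043, -0.999], [-1.0, 0.01, -0.004]]
ft_force: [-0.2, -0.5, 0.4]
grip_width: 0.0847
```

Emit:
play_rows(
  travel=[
    [0,-0.1,-0.7],
    [0,-0.1,-0.6],
    [0,0,0],
    [0,0,0],
  ],
  rotation=[
    [-0.005,0.01,0],
    [0,0,0],
    [0,0,0],
    [0,0,0],
  ],
  claw=[8.5,8.5,8.5,8.5],
)

```text
time_s: 3.88
position: [0.482, 0.3732, 0.0065]
tool_rot: [[0.004, 0.999, 0.043], [0.002, 0.043, -0.999], [-1.0, 0.005, -0.002]]
ft_force: [0.3, 0.0, 1.1]
grip_width: 0.0848
```

Emit:
play_rows(
  travel=[
    [0,0,0],
    [0,0,0],
    [0,0,0],
    [0,0,0],
    [0,0,0],
    [0,0,0],
    [0,0,0],
    [0,0,0],
  ],
  rotation=[
    [0,0,0],
    [0,0,0],
    [0,0,0],
    [0,0,0],
    [0,0,0],
    [0,0,0],
    [0,0,0],
    [0,0,0],
  ],
  claw=[4.5,4.5,4.5,4.5,4.5,4.5,4.5,4.5],
  squeeze=40,
)

```text
time_s: 4.55
position: [0.4827, 0.3735, 0.0083]
tool_rot: [[0.007, 0.999, 0.043], [0.003, 0.043, -0.999], [-1.0, 0.007, -0.003]]
ft_force: [0.4, 0.6, -0.7]
grip_width: 0.0487
```

Emit:
play_rows(
  travel=[
    [0,0,0],
    [0,0,0],
    [-0.2,0,0],
    [0,0,-0.3],
    [0,0,-0.3],
    [0,0,0],
    [0,0,0],
  ],
  rotation=[
    [-0.003,0.007,0],
    [0,0,0],
    [0,0,0],
    [0,0,0],
    [0,0,0],
    [0,0,0],
    [0,0,0],
  ],
  claw=[6.5,6.5,6.5,6.5,6.5,6.5,6.5],
)

```text
time_s: 5.13
position: [0.4804, 0.3735, 0.0015]
tool_rot: [[-0.001, 0.999, 0.043], [0.0, 0.043, -0.999], [-1.0, -0.001, -0.0]]
ft_force: [-0.0, -0.3, -0.3]
grip_width: 0.065
```

Emit:
play_rows(
  travel=[
    [0,0,0],
    [0,0,0],
    [0,0,0],
    [0,0,0],
    [0,0,0],
    [0,0,1.5],
    [0,0,3],
    [0,0,3.5],
    [0,0,3.5],
    [0,0,0],
    [0,0,0],
  ],
  rotation=[
    [0,0,0],
    [0,0,0],
    [0,0,0],
    [0,0,0],
    [0,0,0],
    [0,0,0],
    [0,0,0],
    [0,0,0],
    [0,0,0],
    [0,0,0],
    [0,0,0],
  ],
  claw=[4.5,4.5,4.5,4.5,4.5,4.5,4.5,4.5,4.5,4.5,4.5],
  squeeze=40,
)

```text
time_s: 6.05
position: [0.4784, 0.3724, 0.1192]
tool_rot: [[-0.006, 0.999, 0.043], [-0.003, 0.043, -0.999], [-1.0, -0.006, 0.002]]
ft_force: [-0.2, 0.3, -0.7]
grip_width: 0.0488
```

```bash
python3 - <<'E'
from h import *
s,ci,im,hsv=look("wrist","wrist3")
print(s['position'],s['tool_rot'].round(4).tolist(),np.abs(s['qvel']).max(),s['grip_width'])
s,ci,im,hsv=look("scene","scene3")
cv2.imwrite("pics/scene3c.png",cv2.resize(im[60:240,260:500],(720,540),interpolation=cv2.INTER_CUBIC))
E
```

```text
[0.47838027 0.37236483 0.11922396] [[-0.0061, 0.9991, 0.0429], [-0.0026, 0.0429, -0.9991], [-1.0, -0.0062, 0.0023]] 3.347652055287391 0.04880586424510706
```

View pics/wrist3.png

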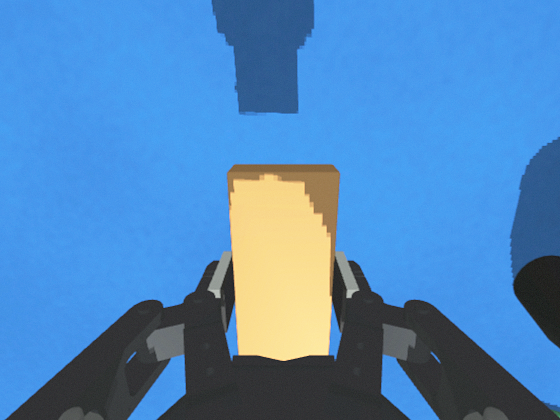

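View pics/scene3c.png

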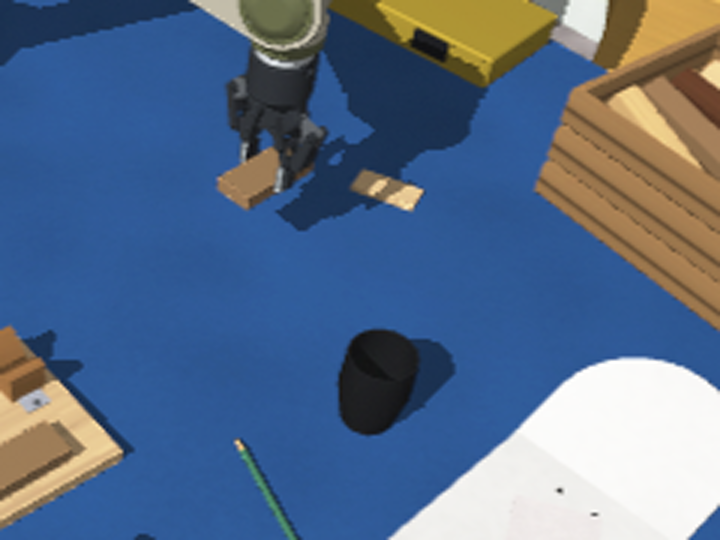

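The packer is held level; its far top edge runs from about (228,172) to (340,173) in the wrist view. I'll use that edge to get its position in the hand.

```bash
python3 - <<'E'
from h import *
ci=np.load("pics/wrist3.npy",allow_pickle=True).item()
im=cv2.imread("pics/wrist3.png")
print(cv2.cvtColor(im,cv2.COLOR_BGR2HSV)[160:190,[240,330],:].tolist()[::2])
p=np.array([.47838,.37236,.11922]);R=np.array([[-0.0061, 0.9991, 0.0429], [-0.0026, 0.0429, -0.9991], [-1.0, -0.0062, 0.0023]])
for h in (.0155,.0175):
    w=ray(ci,[[229,172],[340,172],[283,172]],p[2]+h); print(((w-p)@R).round(4).tolist(), np.linalg.norm(w[0]-w[1]))
cv2.imwrite("pics/w3c.png",cv2.resize(im[150:220,210:360],(750,350),interpolation=cv2.INTER_NEAREST))
E
```

```text
[[[104, 177, 243], [104, 180, 242]], [[104, 179, 245], [104, 178, 244]], [[111, 48, 139], [108, 42, 139]], [[16, 127, 130], [17, 131, 128]], [[18, 126, 130], [17, 122, 127]], [[16, 122, 128], [17, 125, 129]], [[17, 125, 151], [16, 126, 150]], [[16, 121, 158], [17, 124, 158]], [[17, 124, 156], [17, 123, 158]], [[17, 128, 170], [16, 126, 156]], [[18, 128, 231], [17, 127, 157]], [[21, 117, 248], [17, 125, 157]], [[20, 116, 247], [17, 127, 159]], [[21, 117, 247], [16, 126, 158]], [[21, 116, 247], [17, 125, 157]]]
[[-0.0155, -0.0239, -0.055], [-0.0158, 0.0248, -0.0551], [-0.0156, -0.0002, -0.055]] 0.04866641685319285
[[-0.0175, -0.0235, -0.0554], [-0.0178, 0.0244, -0.0555], [-0.0176, -0.0002, -0.0555]] 0.04789192023937668
```

View pics/w3c.png

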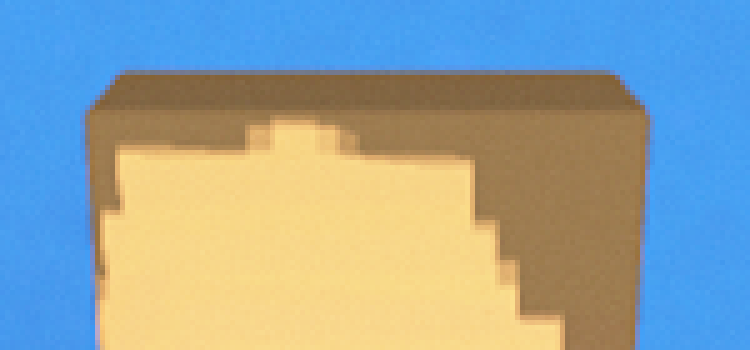

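```bash
python3 - <<'E'
from h import *
ct=np.load; ct=env.camera_info("top"); t=cv2.imread("pics/top1.png"); h2=cv2.cvtColor(t,cv2.COLOR_BGR2HSV)
pl=np.zeros((420,560),np.uint8)
m=(h2[...,0]<40)&(h2[...,2]>155)&(h2[...,2]<185)&(h2[...,1]>80)
pl[210:234,276:316]=m[210:234,276:316]
pl=cv2.morphologyEx(pl,cv2.MORPH_OPEN,np.ones((3,3)))
print("pl",rect(ct,pl,.037))
cv2.imwrite("pics/plc.png",cv2.resize(t[200:280,255:335],(600,600),interpolation=cv2.INTER_NEAREST))
E
```

```text
pl (array([ 0.58248425, -0.07095538]), [45.02579116821289, 103.37721252441406], np.float32(86.72806))
```

View pics/plc.png

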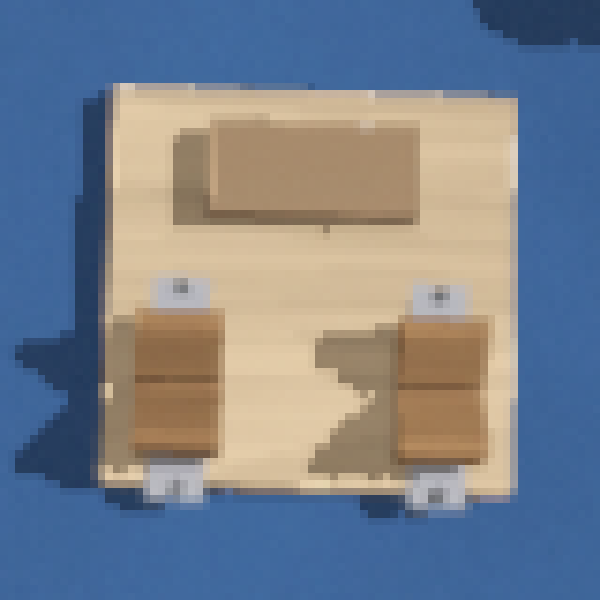

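Emit:
play_rows(
  travel=[
    [0,-3,1.5],
    [0.8,-3.8,1.5],
    [0.8,-3.8,1.5],
    [0.8,-3.8,1.5],
    [0.8,-3.8,1],
    [0.8,-3.8,1],
    [0.8,-3.8,0],
    [0.8,-3.8,0],
    [0.8,-3.8,0],
    [0.8,-3.8,0],
    [0.8,-3.8,0],
    [0.8,-3.8,0],
  ],
  rotation=[
    [0.002,-0.006,0],
    [0,0,-0.009],
    [0,0,-0.009],
    [0,0,-0.009],
    [0,0,-0.009],
    [0,0,-0.009],
    [0,0,-0.009],
    [0,0,-0.009],
    [0,0,-0.009],
    [0,0,-0.009],
    [0,0,-0.009],
    [0,0,0],
  ],
  claw=[4.5,4.5,4.5,4.5,4.5,4.5,4.5,4.5,4.5,4.5,4.5,4.5],
)

```text
time_s: 7.15
position: [0.559, -0.0901, 0.1836]
tool_rot: [[-0.031, 0.999, -0.04], [-0.0, -0.04, -0.999], [-1.0, -0.031, 0.001]]
ft_force: [0.8, -0.4, -0.2]
grip_width: 0.0488
```

Emit:
play_rows(
  travel=[
    [0.7,-2.8,0.6],
    [0.7,-2.5,0.6],
    [0.5,-1.5,0.3],
    [0,0,0],
    [0,0,0],
    [0,0,0],
  ],
  rotation=[
    [0,-0.016,0],
    [0,-0.015,0],
    [0,0,0],
    [0,0,0],
    [0,0,0],
    [0,0,0],
  ],
  claw=[4.5,4.5,4.5,4.5,4.5,4.5],
)

```text
time_s: 7.65
position: [0.5763, -0.1692, 0.1879]
tool_rot: [[-0.014, 0.999, -0.05], [0.006, -0.05, -0.999], [-1.0, -0.015, -0.005]]
ft_force: [0.8, -1.0, -0.9]
grip_width: 0.0493
```

```bash
python3 - <<'E'
from h import *
s,ci,im,hsv=look("wrist","wrist4")
print(s['position'],s['tool_rot'].round(4).tolist(),np.abs(s['qvel']).max(),s['grip_width'])
E
```

```text
[ 0.57632895 -0.16919894  0.18793108] [[-0.0145, 0.9986, -0.05], [0.0062, -0.0499, -0.9987], [-0.9999, -0.0148, -0.0054]] 1.3943311090339954 0.049329741952158127
```

View pics/wrist4.png

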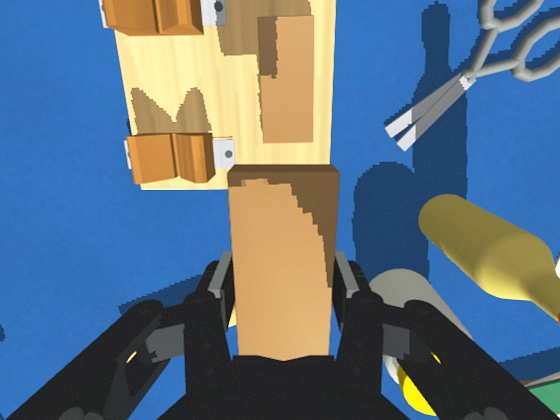

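The lower packer is fully visible ahead of the held one, with corners near (261,17), (313,16), (313,142), (263,138). I'll zoom in to refine them.

```bash
python3 - <<'E'
from h import *
im=cv2.imread("pics/wrist4.png")
cv2.imwrite("pics/w4c.png",cv2.resize(im[5:155,220:345],(500,600),interpolation=cv2.INTER_NEAREST))
E
```

```text
(no output)
```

View pics/w4c.png

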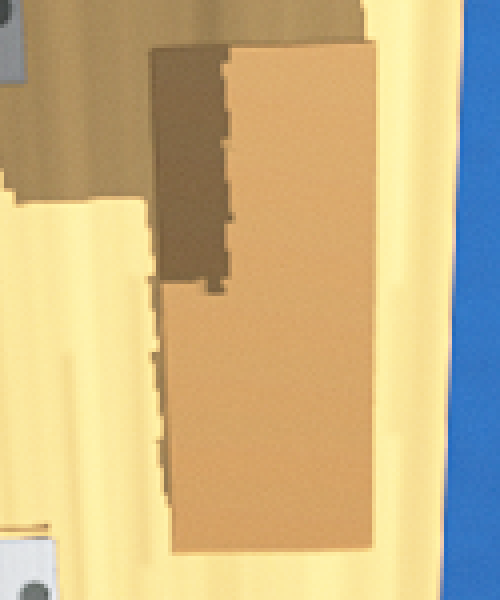

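```bash
python3 - <<'E'
from h import *
ci=np.load("pics/wrist4.npy",allow_pickle=True).item()
c=np.array([[151,47],[375,41],[372,548],[172,552]])/4-0.5+[220,5]+0.0
w=ray(ci,c,.037);print(c,w.round(4))
print("sides",[np.linalg.norm(w[i]-w[(i+1)%4]).round(4) for i in range(4)],"centre",w.mean(0))
v=w[1]-w[2];v2=w[0]-w[3];print(np.degrees(np.arctan2(v[1],v[0])),np.degrees(np.arctan2(v2[1],v2[0])))
v=w[1]-w[0];print(np.degrees(np.arctan2(v[1],v[0])))
p=np.array([0.57632895,-0.16919894,0.18793108]);R=np.array([[-0.0145, 0.9986, -0.05], [0.0062, -0.0499, -0.9987], [-0.9999, -0.0148, -0.0054]])
for h in (.012,.0155):
    e=ray(ci,[[228.5,173],[339.5,173]],p[2]+h);print(((e-p)@R).round(4).tolist(),e.round(4).tolist())
E
```

```text
[[257.25  16.25]
 [313.25  14.75]
 [312.5  141.5 ]
 [262.5  142.5 ]] [[ 0.5592 -0.011   0.037 ]
 [ 0.6079 -0.0124  0.037 ]
 [ 0.6055 -0.1206  0.037 ]
 [ 0.5562 -0.1193  0.037 ]]
sides [np.float64(0.0487), np.float64(0.1083), np.float64(0.0493), np.float64(0.1084)] centre [ 0.58220906 -0.0658159   0.037     ]
88.70715611147146 88.38642355884066
-1.6517375387423177
[[-0.0113, -0.0249, -0.0536], [-0.0121, 0.0253, -0.0538]] [[0.5543, -0.1145, 0.1999], [0.6045, -0.1168, 0.1999]]
[[-0.0148, -0.0242, -0.0543], [-0.0156, 0.0246, -0.0546]] [[0.555, -0.1138, 0.2034], [0.6039, -0.116, 0.2034]]
```

Emit:
play_rows(
  travel=[
    [0.3,2.2,-1],
    [0.3,3,-1.5],
    [0,3,-2],
    [0,1.4,-2],
    [0,0.5,-1.5],
    [0,0,-0.5],
    [0,0,0],
    [0,0,0],
  ],
  rotation=[
    [-0.006,-0.007,0.01],
    [0,-0.008,0.01],
    [0,0,0],
    [0,0,0],
    [0,0,0],
    [0,0,0],
    [0,0,0],
    [0,0,0],
  ],
  claw=[4.5,4.5,4.5,4.5,4.5,4.5,4.5,4.5],
)

```text
time_s: 8.37
position: [0.5791, -0.0547, 0.0991]
tool_rot: [[-0.001, 1.0, -0.019], [0.001, -0.019, -1.0], [-1.0, -0.002, -0.001]]
ft_force: [-0.3, -0.8, -0.9]
grip_width: 0.0486
```

Emit:
play_rows(
  travel=[
    [0.15,-0.5,0],
    [0.1,-0.5,-1],
    [0,-0.1,-1.5],
    [0,0,-1],
    [0,0,0],
    [0,0,0],
  ],
  rotation=[
    [0,0,-0.009],
    [0,0,0],
    [0,0,0],
    [0,0,0],
    [0,0,0],
    [0,0,0],
  ],
  claw=[4.5,4.5,4.5,4.5,4.5,4.5],
)

```text
time_s: 8.87
position: [0.584, -0.0709, 0.0653]
tool_rot: [[0.006, 0.999, -0.033], [-0.002, -0.033, -0.999], [-1.0, 0.006, 0.002]]
ft_force: [-0.4, 0.8, -1.1]
grip_width: 0.0488
```

Emit:
play_rows(
  travel=[
    [-0.15,0.35,-0.7],
    [0,0,-0.5],
    [0,0,0],
    [0,0,0],
    [0,0,0],
  ],
  rotation=[
    [0.002,0.006,0.005],
    [0,0,0],
    [0,0,0],
    [0,0,0],
    [0,0,0],
  ],
  claw=[4.5,4.5,4.5,4.5,4.5],
)

```text
time_s: 9.28
position: [0.5829, -0.0677, 0.0532]
tool_rot: [[0.001, 1.0, -0.028], [-0.0, -0.028, -1.0], [-1.0, 0.001, 0.0]]
ft_force: [-0.5, -0.2, -0.5]
grip_width: 0.0492
```

```bash
python3 - <<'E'
from h import *
s,ci,im,hsv=look("wrist","wrist5")
print(s['position'],s['tool_rot'].round(4).tolist(),np.abs(s['qvel']).max(),s['grip_width'])
cv2.imwrite("pics/wrist5c.png",cv2.resize(im[100:300,180:390],(630,600),interpolation=cv2.INTER_NEAREST))
s,ci,im,hsv=look("scene","scene5")
cv2.imwrite("pics/scene5c.png",cv2.resize(im[140:260,190:320],(650,600),interpolation=cv2.INTER_CUBIC))
E
```

```text
[ 0.58291449 -0.06765963  0.05319835] [[0.0012, 0.9996, -0.0278], [-0.0004, -0.0278, -0.9996], [-1.0, 0.0012, 0.0004]] 0.19926558462439006 0.04923500774903604
```

View pics/wrist5c.png

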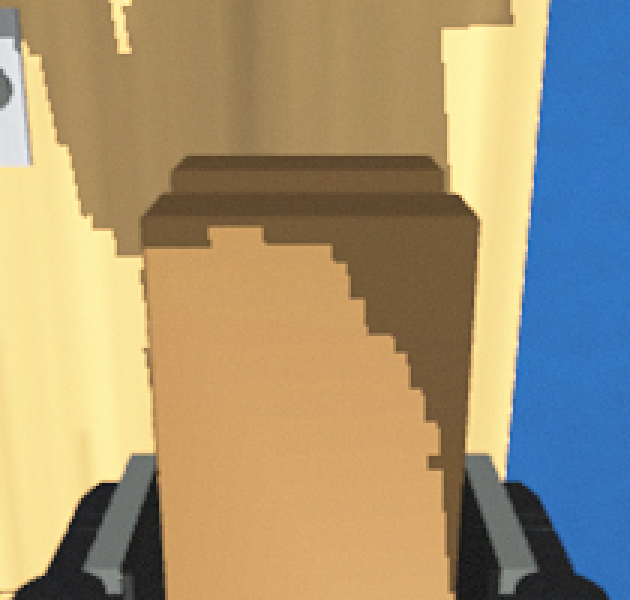

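View pics/scene5c.png

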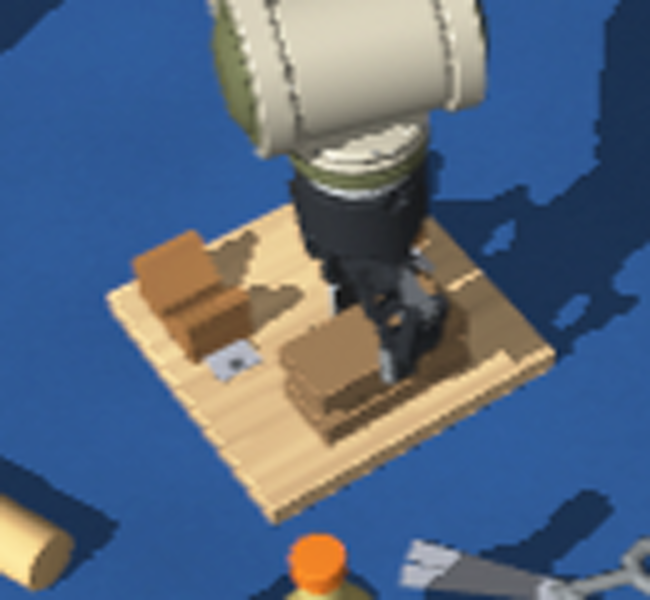

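```bash
python3 - <<'E'
from h import *
ci=np.load("pics/wrist5.npy",allow_pickle=True).item()
f=lambda a:np.array(a)/3-0.5+[180,100]
def show(n,px,z):
    w=ray(ci,f(px),z);print(n,w.round(4).tolist(),"len",np.linalg.norm(w[0]-w[1]).round(4),"mid",w.mean(0).round(4))
show("low",[[171,169],[444,169]],.037)
for h in (.012,.0135,.0155):
    show("held top",[[142,217],[480,217]],.0532+h)
    show("held bot",[[167,193],[456,193]],.0532+h-.019)
E
```

```text
low [[0.5593, -0.0101, 0.037], [0.6083, -0.0114, 0.037]] len 0.0491 mid [ 0.5838 -0.0107  0.037 ]
held top [[0.5589, -0.0127, 0.0652], [0.6097, -0.014, 0.0652]] len 0.0508 mid [ 0.5843 -0.0134  0.0652]
held bot [[0.5598, -0.0127, 0.0462], [0.6091, -0.014, 0.0462]] len 0.0494 mid [ 0.5844 -0.0134  0.0462]
held top [[0.5592, -0.0124, 0.0667], [0.6094, -0.0137, 0.0667]] len 0.0502 mid [ 0.5843 -0.013   0.0667]
held bot [[0.56, -0.0124, 0.0477], [0.6089, -0.0137, 0.0477]] len 0.0489 mid [ 0.5844 -0.0131  0.0477]
held top [[0.5596, -0.0119, 0.0687], [0.609, -0.0133, 0.0687]] len 0.0494 mid [ 0.5843 -0.0126  0.0687]
held bot [[0.5603, -0.0121, 0.0497], [0.6085, -0.0133, 0.0497]] len 0.0482 mid [ 0.5844 -0.0127  0.0497]
```

Wrist check: the held packer sits 2.5 mm short in y and 0.5 mm off in x, with yaw matching. I correct that and lower until contact.

Emit:
play_rows(
  travel=[
    [-0.05,0.22,0],
    [0,0,0],
    [0,0,-0.5],
    [0,0,-0.2],
    [0,0,0],
    [0,0,0],
  ],
  rotation=[
    [0,0.001,0],
    [0,0,0],
    [0,0,0],
    [0,0,0],
    [0,0,0],
    [0,0,0],
  ],
  claw=[4.5,4.5,4.5,4.5,4.5,4.5],
)

```text
time_s: 9.88
position: [0.5827, -0.0652, 0.0462]
tool_rot: [[0.002, 1.0, -0.028], [-0.001, -0.028, -1.0], [-1.0, 0.002, 0.001]]
ft_force: [-0.6, 0.1, -0.7]
grip_width: 0.0495
```

Emit:
play_rows(
  travel=[
    [0,0,-0.15],
    [0,0,-0.15],
    [0,0,0],
    [0,0,0],
  ],
  rotation=[
    [0,0.002,0],
    [0,0,0],
    [0,0,0],
    [0,0,0],
  ],
  claw=[4.5,4.5,4.5,4.5],
)

```text
time_s: 10.22
position: [0.5827, -0.0653, 0.0428]
tool_rot: [[-0.001, 1.0, -0.028], [-0.001, -0.028, -1.0], [-1.0, -0.001, 0.001]]
ft_force: [-0.1, -0.1, -0.6]
grip_width: 0.0489
```

Emit:
play_rows(
  travel=[
    [0,0,-0.15],
    [0,0,-0.1],
    [0,0,0],
    [0,0,0],
  ],
  rotation=[
    [0,0,0],
    [0,0,0],
    [0,0,0],
    [0,0,0],
  ],
  claw=[4.5,4.5,4.5,4.5],
)

```text
time_s: 10.55
position: [0.5827, -0.0653, 0.04]
tool_rot: [[-0.001, 1.0, -0.028], [-0.001, -0.028, -1.0], [-1.0, -0.001, 0.001]]
ft_force: [0.4, 0.0, -0.1]
grip_width: 0.049
```

Emit:
play_rows(
  travel=[
    [0,0,-0.1],
    [0,0,-0.05],
    [0,0,0],
  ],
  rotation=[
    [0,0,0],
    [0,0,0],
    [0,0,0],
  ],
  claw=[4.5,4.5,4.5],
)

```text
time_s: 10.8
position: [0.5828, -0.0653, 0.0386]
tool_rot: [[-0.001, 1.0, -0.028], [-0.001, -0.028, -1.0], [-1.0, -0.0, 0.001]]
ft_force: [-1.0, 0.0, -0.5]
grip_width: 0.0488
```

```bash
python3 - <<'E'
from h import *
s,ci,im,hsv=look("wrist","wrist6")
print(s['position'],s['ft_force'])
cv2.imwrite("pics/wrist6c.png",cv2.resize(im[130:230,190:380],(760,400),interpolation=cv2.INTER_NEAREST))
E
```

```text
[ 0.5827678  -0.06533314  0.03859855] [-0.96519217  0.03470875 -0.54887414]
```

View pics/wrist6c.png

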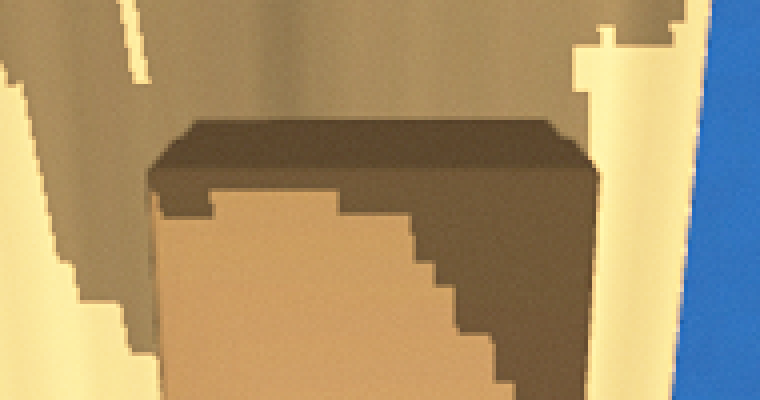

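The two end faces now read as one block, aligned to within about 1 mm. I ease down onto it and release.

Emit:
play_rows(
  travel=[
    [0,0,-0.1],
    [0,0,-0.05],
    [0,0,0],
  ],
  rotation=[
    [0,0,0],
    [0,0,0],
    [0,0,0],
  ],
  claw=[4.5,4.5,4.5],
)

```text
time_s: 11.1
position: [0.5828, -0.0653, 0.0388]
tool_rot: [[0.0, 1.0, -0.028], [-0.001, -0.028, -1.0], [-1.0, 0.001, 0.001]]
ft_force: [0.4, 0.8, -0.1]
grip_width: 0.0489
```

Emit:
play_rows(
  travel=[
    [0,0,0],
    [0,0,0],
    [0,0,0],
    [0,0,0],
    [0,0,1],
    [0,0,2.5],
    [0,0,3.5],
    [0,-2,3.5],
    [0,-3,3],
  ],
  rotation=[
    [0,0,0],
    [0,0,0],
    [0,0,0],
    [0,0,0],
    [0,0,0],
    [0,0,0],
    [0,0,0],
    [0,0,0],
    [0,0,0],
  ],
  claw=[6.4,6.4,6.4,6.4,6.4,6.4,6.4,6.4,6.4],
)

```text
time_s: 11.85
position: [0.5788, -0.1108, 0.1742]
tool_rot: [[-0.014, 1.0, -0.022], [0.004, -0.022, -1.0], [-1.0, -0.014, -0.004]]
ft_force: [0.4, -0.6, 0.9]
grip_width: 0.0639
```

```bash
python3 - <<'E'
from h import *
s,ci,im,hsv=look("wrist","wrist7")
print(s['position'],s['tool_rot'].round(4).tolist(),s['grip_width'])
E
```

```text
[ 0.57884465 -0.11075942  0.17420358] [[-0.0137, 0.9997, -0.0221], [0.0045, -0.0221, -0.9997], [-0.9999, -0.0138, -0.0042]] 0.06390553988178543
```

View pics/wrist7.png

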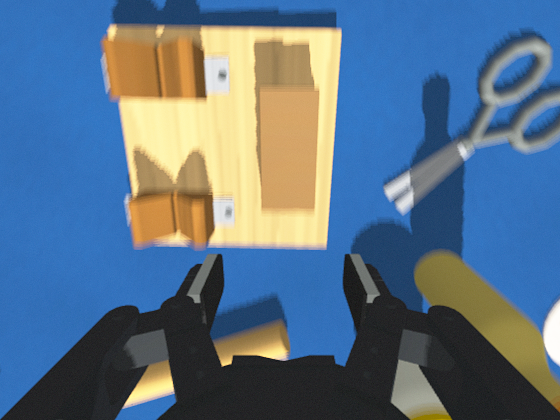

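Emit:
play_rows(
  travel=[
    [0,0,2],
    [0,0,0],
    [0,0,0],
    [0,0,0],
  ],
  rotation=[
    [0,-0.014,0],
    [0,0,0],
    [0,0,0],
    [0,0,0],
  ],
  claw=[8.4,8.4,8.4,8.4],
)

```text
time_s: 12.23
position: [0.5818, -0.1204, 0.2072]
tool_rot: [[0.02, 0.999, -0.03], [-0.006, -0.03, -1.0], [-1.0, 0.02, 0.006]]
ft_force: [0.2, -0.3, 0.5]
grip_width: 0.0841
```

```bash
python3 - <<'E'
from h import *
s,ci,im,hsv=look("wrist","wrist8")
print(s['position'],s['tool_rot'].round(4).tolist(),s['grip_width'])
cv2.imwrite("pics/w8c.png",cv2.resize(im[20:270,90:350],(780,750),interpolation=cv2.INTER_NEAREST)[:600])
cv2.imwrite("pics/w8d.png",cv2.resize(im[20:270,90:350],(780,750),interpolation=cv2.INTER_NEAREST)[150:])
E
```

```text
[ 0.58183753 -0.12041943  0.2072096 ] [[0.02, 0.9993, -0.0302], [-0.0063, -0.0301, -0.9995], [-0.9998, 0.0202, 0.0057]] 0.08412655166382148
```

View pics/w8c.png

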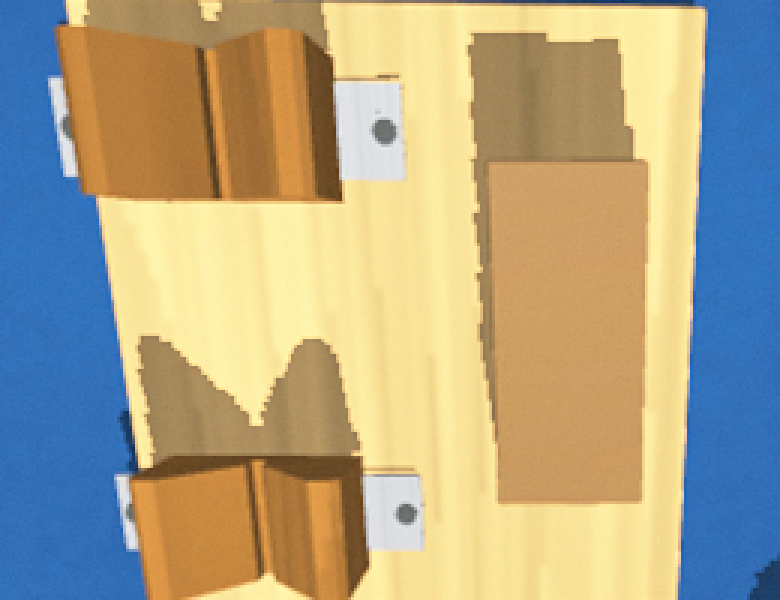

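View pics/w8d.png

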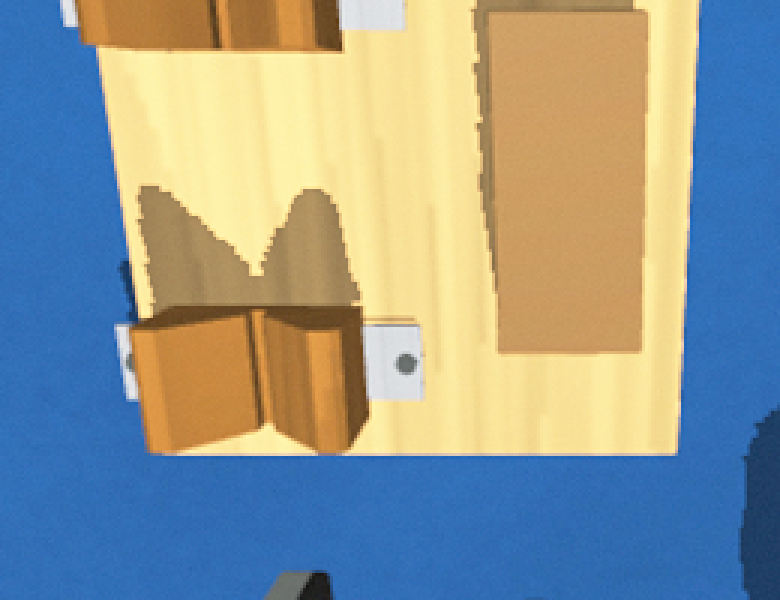

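```bash
python3 - <<'E'
from h import *
ci=np.load("pics/wrist8.npy",allow_pickle=True).item()
f=lambda a:np.array(a)/3-0.33+[90,20]
w=ray(ci,f([[488,162],[648,160],[641,502],[498,502]]),.056)
print("stack",w.round(4).tolist(),w.mean(0),[np.linalg.norm(w[i]-w[(i+1)%4]).round(4) for i in range(4)])
b=ray(ci,f([[677,605],[707,8]]),.018);d=b[1]-b[0];L=np.linalg.norm(d)
yaw=np.degrees(np.arctan2(d[1],d[0]))-90;print("board R edge",b.round(4).tolist(),L,yaw)
ex=np.array([np.cos(np.radians(yaw)),np.sin(np.radians(yaw))])
print("jig origin",b.mean(0)[:2]-.16*ex)
# block inner edges top, z 0.058: outer top corners
for n,px in dict(nearblk=[[132,482],[362,458]],farblk=[[80,193],[341,200]]).items():
    print(n,ray(ci,f(px),.058).round(4).tolist())
# groove bottom ridge points at z=.058-.026=.032
g=ray(ci,f([[268,575],[255,460],[215,195],[200,48]]),.032);print("groove",g.round(4).tolist())
E
```

```text
stack [[0.5599, -0.0103, 0.056], [0.6088, -0.011, 0.056], [0.606, -0.1195, 0.056], [0.5566, -0.1178, 0.056]] [ 0.58281314 -0.06464562  0.056     ] [np.float64(0.0489), np.float64(0.1085), np.float64(0.0494), np.float64(0.1076)]
board R edge [[0.6237, -0.1743, 0.018], [0.632, 0.0377, 0.018]] 0.2121520171180163 -2.235042872333338
jig origin [ 0.46794971 -0.06206704]
nearblk [[0.434, -0.106, 0.058], [0.5121, -0.1004, 0.058]]
farblk [[0.4359, -0.0158, 0.058], [0.5145, -0.0199, 0.058]]
groove [[0.4652, -0.1503, 0.032], [0.4669, -0.1055, 0.032], [0.467, -0.0157, 0.032], [0.4694, 0.0273, 0.032]]
```

The stack reads as one clean block in this view, with no lower edge showing. Next is the thick dowel.

Emit:
play_rows(
  travel=[
    [-1,-1.7,0.5],
    [-1,-1.9,0.5],
    [-1,-1.9,0],
    [-1,-1.9,0],
    [-1,-1.9,0],
    [-1,-1.9,0],
    [-1,-1.9,0],
    [-1,-1.9,0],
    [-1,-1.9,0],
    [-1,-1.9,0],
    [-1,-1.9,0],
    [-0.8,-1,0],
  ],
  rotation=[
    [0.006,0.02,-0.09],
    [0,0,-0.1],
    [0,0,-0.1],
    [0,0,-0.1],
    [0,0,-0.1],
    [0,0,-0.1],
    [0,0,-0.1],
    [0,0,-0.1],
    [0,0,-0.1],
    [0,0,-0.1],
    [0,0,-0.1],
    [0,0,-0.08],
  ],
  claw=[8.4,8.4,8.4,8.4,8.4,8.4,8.4,8.4,8.4,8.4,8.4,8.4],
)

```text
time_s: 13.28
position: [0.4571, -0.3374, 0.2062]
tool_rot: [[-0.009, 0.321, -0.947], [0.022, -0.947, -0.321], [-1.0, -0.024, 0.001]]
ft_force: [0.1, 0.0, 0.1]
grip_width: 0.0843
```

Emit:
play_rows(
  travel=[
    [0,0,0],
    [0,0,0],
    [0,0,0],
  ],
  rotation=[
    [0,0,0],
    [0,0,0],
    [0,0,0],
  ],
  claw=[8.4,8.4,8.4],
)

```text
time_s: 13.53
position: [0.4559, -0.3378, 0.2039]
tool_rot: [[-0.012, 0.32, -0.947], [0.026, -0.947, -0.32], [-1.0, -0.028, 0.003]]
ft_force: [-0.0, 0.3, -0.3]
grip_width: 0.0838
```

```bash
python3 - <<'E'
from h import *
s,ci,im,hsv=look("wrist","wrist9")
R=s['tool_rot']
print(s['position'],R.round(4).tolist(),s['grip_width'],"yaw",np.degrees(np.arctan2(R[1,1],R[0,1])))
s,ct,im,h2=look("top","top9")
warm=((h2[...,0]<40)&(h2[...,1]>80)&(h2[...,2]>100))
cv2.imwrite("pics/top9c.png",cv2.resize(im[195:285,255:335],(640,600)[:2],interpolation=cv2.INTER_NEAREST))
E
```

```text
[ 0.45591529 -0.3378149   0.20393616] [[-0.0119, 0.32, -0.9474], [0.0258, -0.947, -0.3202], [-0.9996, -0.0283, 0.003]] 0.08384636004149935 yaw -71.33147158949937
```

View pics/wrist9.png

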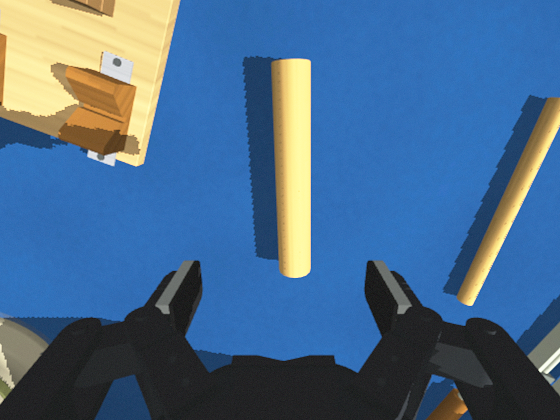

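View pics/top9c.png

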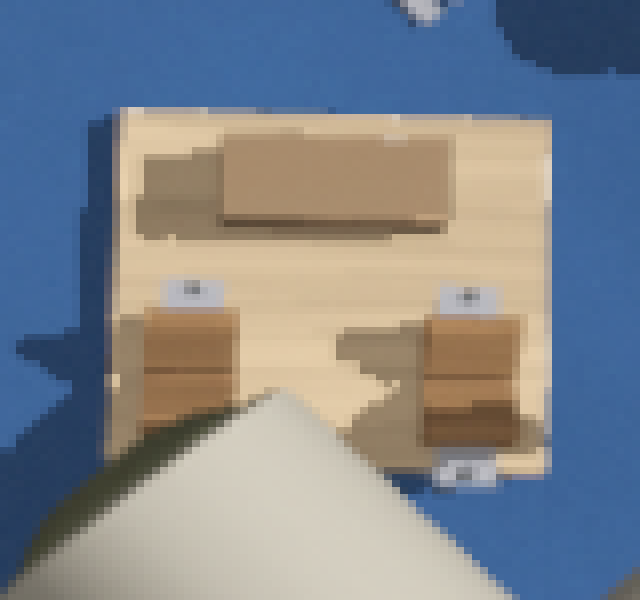

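The wrist view shows the whole dowel from (291,59) to (295,276); the top view shows the packers stacked flush.

```bash
python3 - <<'E'
from h import *
ci=np.load("pics/wrist9.npy",allow_pickle=True).item(); im=cv2.imread("pics/wrist9.png")
hsv=cv2.cvtColor(im,cv2.COLOR_BGR2HSV)
m=((hsv[...,0]<40)&(hsv[...,1]>40)&(hsv[...,2]>80)); o=np.zeros_like(m); o[40:285,262:330]=m[40:285,262:330]
print("dow",rect(ci,o,.02))
for v in (80,120,160,200,240):
    c=np.where(o[v])[0]; a=ray(ci,[[c[0]-.5,v],[c[-1]+.5,v]],.022).round(4); print(v,c[0],c[-1],a.mean(0),np.linalg.norm(a[0]-a[1]))
rows=np.where(o.any(1))[0];print(rows[0],rows[-1],ray(ci,[[291,rows[0]]],.036),ray(ci,[[295,rows[-1]]],.01))
E
```

```text
dow (array([ 0.45748776, -0.34319916]), [39.85930633544922, 253.4713592529297], np.float32(20.470062))
80 272 310 [ 0.55765 -0.30625  0.022  ] 0.03978165406314824
120 273 310 [ 0.52075 -0.31975  0.022  ] 0.04047838929601819
160 275 310 [ 0.48075 -0.3349   0.022  ] 0.0400056246045478
200 277 310 [ 0.43705 -0.35155  0.022  ] 0.03953353007258522
240 278 310 [ 0.3889  -0.36915  0.022  ] 0.04019912934380544
59 277 [[ 0.57419725 -0.30055477  0.036     ]] [[ 0.33298919 -0.39042979  0.01      ]]
```

Wrist and top agree on the dowel centre to about 3 mm: (0.462,-0.342), yaw 20.5°. I descend onto it.

Emit:
play_rows(
  travel=[
    [0.4,-0.3,-2.5],
    [0.2,-0.1,-3.3],
    [0,0,-3.3],
    [0,0,-3.3],
    [0,0,-2.5],
    [0,0,-1.5],
    [0,0,-0.8],
    [0,0,0],
    [0,0,0],
  ],
  rotation=[
    [-0.013,-0.006,0.015],
    [-0.013,-0.006,0.015],
    [0,0,0],
    [0,0,0],
    [0,0,0],
    [0,0,0],
    [0,0,0],
    [0,0,0],
    [0,0,0],
  ],
  claw=[8.4,8.4,8.4,8.4,8.4,8.4,8.4,8.4,8.4],
)

```text
time_s: 14.38
position: [0.4676, -0.3349, 0.0282]
tool_rot: [[0.007, 0.37, -0.929], [-0.007, -0.929, -0.37], [-1.0, 0.009, -0.004]]
ft_force: [0.5, 0.5, -0.3]
grip_width: 0.0841
```

Emit:
play_rows(
  travel=[
    [-0.4,-0.4,-0.8],
    [0,-0.2,-1],
    [0,0,-0.5],
    [0,0,0],
    [0,0,0],
  ],
  rotation=[
    [0.007,0.007,-0.02],
    [0,0,0],
    [0,0,0],
    [0,0,0],
    [0,0,0],
  ],
  claw=[8.4,8.4,8.4,8.4,8.4],
)

```text
time_s: 14.8
position: [0.4649, -0.343, 0.0065]
tool_rot: [[0.004, 0.35, -0.937], [-0.005, -0.937, -0.35], [-1.0, 0.006, -0.002]]
ft_force: [-0.1, 0.1, -0.6]
grip_width: 0.0841
```

Emit:
play_rows(
  travel=[
    [-0.2,0,-0.25],
    [0,0,-0.1],
    [0,0,0],
    [0,0,0],
    [0,0,0],
    [0,0,0],
    [0,0,0],
    [0,0,0],
    [0,0,0],
    [0,0,0],
    [0,0,0],
    [0,0,0],
  ],
  rotation=[
    [0.004,0.004,0],
    [0,0,0],
    [0,0,0],
    [0,0,0],
    [0,0,0],
    [0,0,0],
    [0,0,0],
    [0,0,0],
    [0,0,0],
    [0,0,0],
    [0,0,0],
    [0,0,0],
  ],
  claw=[8.4,8.4,3.5,3.5,3.5,3.5,3.5,3.5,3.5,3.5,3.5,3.5],
  squeeze=50,
)

```text
time_s: 15.8
position: [0.463, -0.3433, 0.0039]
tool_rot: [[0.0, 0.351, -0.937], [-0.002, -0.937, -0.351], [-1.0, 0.002, 0.0]]
ft_force: [0.2, 0.4, 0.5]
grip_width: 0.0385
```

Emit:
play_rows(
  travel=[
    [0,0,1.5],
    [0,0,3],
    [0,0,3.5],
    [0,0,3.5],
    [0,0.5,2],
    [0,2,0],
    [0,2.3,0],
    [0,2.3,0],
    [0,2.3,0],
    [0,2.3,0],
    [0,2.3,0],
    [0,2.3,0],
  ],
  rotation=[
    [0,0,0],
    [0,0,0],
    [0,0,0],
    [0,0,0.05],
    [0,0,0.1],
    [0,0,0.1],
    [0,0,0.1],
    [0,0,0.1],
    [0,0,0.1],
    [0,0,0.1],
    [0,0,0.1],
    [0,0,0.1],
  ],
  claw=[3.5,3.5,3.5,3.5,3.5,3.5,3.5,3.5,3.5,3.5,3.5,3.5],
)

```text
time_s: 16.8
position: [0.4599, -0.1758, 0.1432]
tool_rot: [[-0.002, 0.946, -0.325], [-0.005, -0.325, -0.946], [-1.0, -0.0, 0.005]]
ft_force: [-0.0, -0.4, -1.9]
grip_width: 0.0386
```

Emit:
play_rows(
  travel=[
    [0.2,2.4,0],
    [0.2,2.4,0],
    [0.1,2.4,0],
    [0.1,2,0],
    [0,1,0],
    [0,0,0],
    [0,0,0],
    [0,0,0],
  ],
  rotation=[
    [0.003,0,0.09],
    [0,0,0.09],
    [0,0,0.07],
    [0,0,0.03],
    [0,0,0],
    [0,0,0],
    [0,0,0],
    [0,0,0],
  ],
  claw=[3.5,3.5,3.5,3.5,3.5,3.5,3.5,3.5],
)

```text
time_s: 17.47
position: [0.4638, -0.0654, 0.1427]
tool_rot: [[-0.004, 1.0, -0.03], [-0.0, -0.03, -1.0], [-1.0, -0.004, 0.0]]
ft_force: [-0.7, -0.0, -1.6]
grip_width: 0.0383
```

```bash
python3 - <<'E'
from h import *
s,ci,im,hsv=look("wrist","wrist10")
R=s['tool_rot']
print(s['position'],R.round(4).tolist(),s['grip_width'],"yaw",np.degrees(np.arctan2(R[1,1],R[0,1])))
s,ct,im,h2=look("top","top10")
cv2.imwrite("pics/top10c.png",cv2.resize(im[195:285,255:335],(640,600)[:2],interpolation=cv2.INTER_NEAREST))
s,ct,im,h2=look("scene","scene10")
cv2.imwrite("pics/scene10c.png",cv2.resize(im[100:260,160:340],(675,600),interpolation=cv2.INTER_CUBIC))
E
```

```text
[ 0.46383689 -0.06544245  0.14265466] [[-0.0037, 0.9995, -0.0302], [-0.0004, -0.0302, -0.9995], [-1.0, -0.0037, 0.0005]] 0.03830227038289207 yaw -1.7303800951460622
```

View pics/wrist10.png

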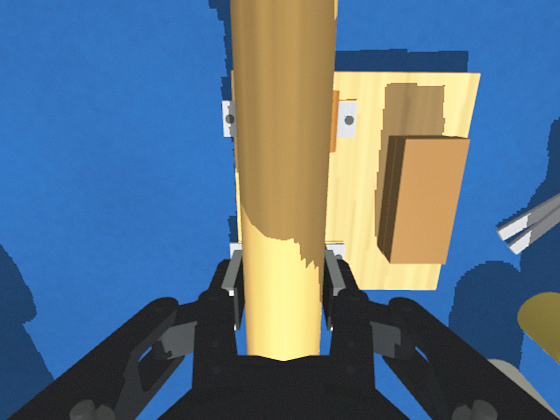

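View pics/scene10c.png

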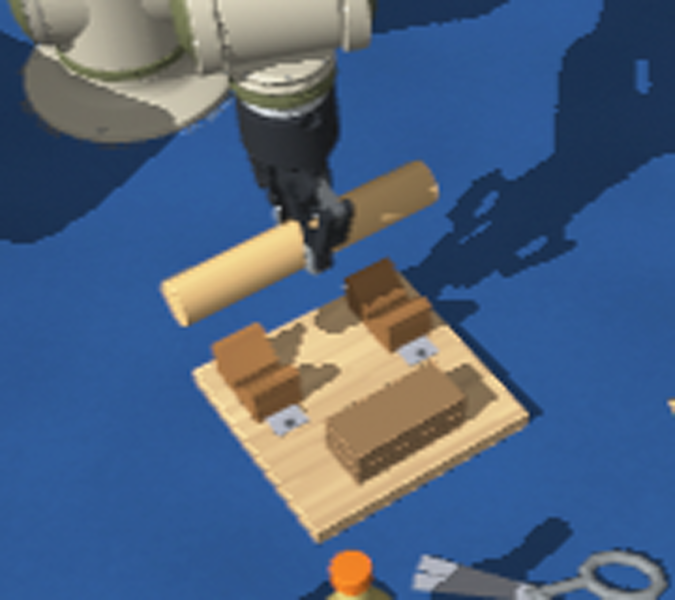

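Emit:
play_rows(
  travel=[
    [0.2,0.1,-1.5],
    [0.15,0.1,-2],
    [0,0,-1.7],
    [0,0,-0.8],
    [0,0,0],
    [0,0,0],
    [0,0,0],
  ],
  rotation=[
    [0,-0.003,0.001],
    [0,0,0],
    [0,0,0],
    [0,0,0],
    [0,0,0],
    [0,0,0],
    [0,0,0],
  ],
  claw=[3.5,3.5,3.5,3.5,3.5,3.5,3.5],
)

```text
time_s: 18.2
position: [0.4689, -0.0684, 0.0819]
tool_rot: [[0.003, 0.999, -0.037], [-0.002, -0.037, -0.999], [-1.0, 0.003, 0.002]]
ft_force: [-0.3, -0.9, -1.7]
grip_width: 0.0388
```

Emit:
play_rows(
  travel=[
    [-0.12,0.3,0],
    [0,0,-0.8],
    [0,0,-0.8],
    [0,0,-0.4],
    [0,0,0],
    [0,0,0],
    [0,0,0],
  ],
  rotation=[
    [0.002,0.003,0.006],
    [0,0,0],
    [0,0,0],
    [0,0,0],
    [0,0,0],
    [0,0,0],
    [0,0,0],
  ],
  claw=[3.5,3.5,3.5,3.5,3.5,3.5,3.5],
)

```text
time_s: 18.78
position: [0.4686, -0.0656, 0.062]
tool_rot: [[0.004, 1.0, -0.031], [-0.002, -0.031, -1.0], [-1.0, 0.004, 0.002]]
ft_force: [0.8, 0.1, -1.9]
grip_width: 0.0386
```

```bash
python3 - <<'E'
from h import *
s,ci,im,hsv=look("wrist","wrist11")
R=s['tool_rot']
print(s['position'],R.round(4).tolist(),s['ft_force'],"yaw",np.degrees(np.arctan2(R[1,1],R[0,1])))
s,ct,im,h2=look("scene","scene11")
cv2.imwrite("pics/scene11c.png",cv2.resize(im[140:260,190:320],(650,600),interpolation=cv2.INTER_CUBIC))
E
```

```text
[ 0.46862402 -0.06556928  0.06195932] [[0.0041, 0.9995, -0.0308], [-0.0018, -0.0307, -0.9995], [-1.0, 0.0041, 0.0017]] [ 0.81014045  0.08032526 -1.9359015 ] yaw -1.7621373946312677
```

View pics/wrist11.png

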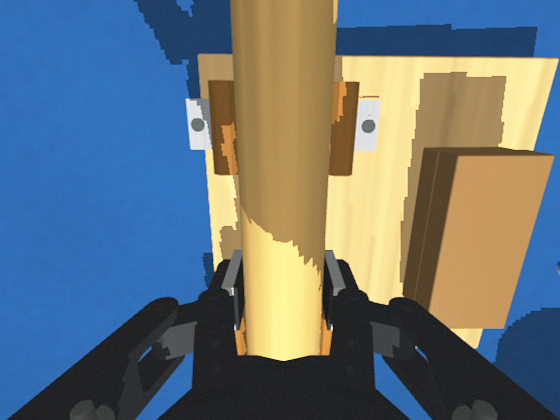

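View pics/scene11c.png

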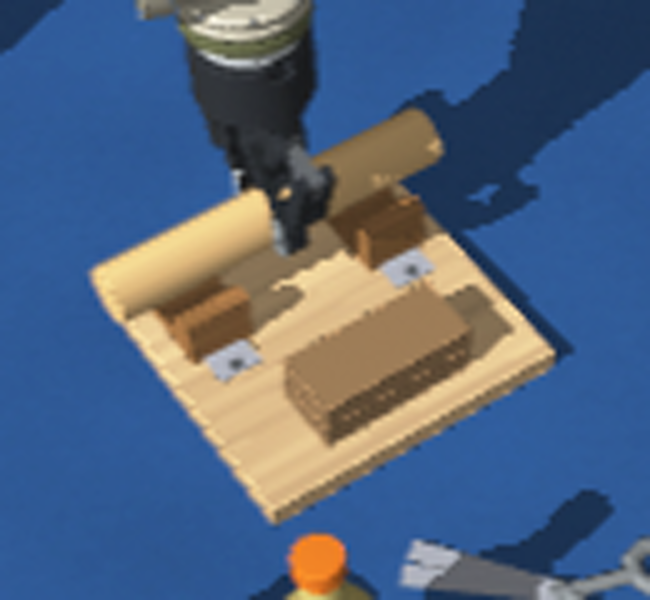

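Both V-block edges (209–359, mid 284) and the dowel (233–333, mid 283.5) are centred within about 0.5 mm. I lower further.

Emit:
play_rows(
  travel=[
    [0,0,-0.6],
    [0,0,-0.5],
    [0,0,0],
    [0,0,0],
  ],
  rotation=[
    [0.002,0.004,0],
    [0,0,0],
    [0,0,0],
    [0,0,0],
  ],
  claw=[3.5,3.5,3.5,3.5],
)

```text
time_s: 19.22
position: [0.469, -0.0657, 0.0503]
tool_rot: [[0.001, 1.0, -0.031], [-0.0, -0.031, -1.0], [-1.0, 0.001, 0.0]]
ft_force: [1.1, 0.7, -1.9]
grip_width: 0.0383
```

Emit:
play_rows(
  travel=[
    [0,0,-0.2],
    [0,0,0],
    [0,0,0],
  ],
  rotation=[
    [0,0,0],
    [0,0,0],
    [0,0,0],
  ],
  claw=[3.5,3.5,3.5],
)

```text
time_s: 19.47
position: [0.469, -0.0658, 0.048]
tool_rot: [[0.001, 1.0, -0.031], [-0.0, -0.031, -1.0], [-1.0, 0.001, 0.0]]
ft_force: [-0.1, -0.7, -1.8]
grip_width: 0.0387
```

Emit:
play_rows(
  travel=[
    [0,0,-0.15],
    [0,0,0],
    [0,0,0],
  ],
  rotation=[
    [0,0,0],
    [0,0,0],
    [0,0,0],
  ],
  claw=[3.5,3.5,3.5],
)

```text
time_s: 19.72
position: [0.469, -0.0658, 0.0465]
tool_rot: [[0.001, 1.0, -0.031], [-0.0, -0.031, -1.0], [-1.0, 0.001, 0.0]]
ft_force: [0.4, -0.4, -1.3]
grip_width: 0.0384
```

Emit:
play_rows(
  travel=[
    [0,0,-0.1],
    [0,0,0],
    [0,0,0],
  ],
  rotation=[
    [0,0,0],
    [0,0,0],
    [0,0,0],
  ],
  claw=[3.5,3.5,3.5],
)

```text
time_s: 19.97
position: [0.4691, -0.0658, 0.0455]
tool_rot: [[0.001, 1.0, -0.031], [-0.0, -0.031, -1.0], [-1.0, 0.001, 0.0]]
ft_force: [0.2, -0.5, -1.1]
grip_width: 0.0388
```

Nearly seated, so I open slightly and let the dowel settle under its own weight.

Emit:
play_rows(
  travel=[
    [0,0,0],
    [0,0,0],
    [0,0,0],
    [0,0,0],
    [0,0,0],
  ],
  rotation=[
    [0,0,0],
    [0,0,0],
    [0,0,0],
    [0,0,0],
    [0,0,0],
  ],
  claw=[4.6,4.6,4.6,4.6,4.6],
)

```text
time_s: 20.38
position: [0.4697, -0.066, 0.0461]
tool_rot: [[0.003, 1.0, -0.031], [-0.001, -0.031, -1.0], [-1.0, 0.003, 0.001]]
ft_force: [0.4, -0.5, -0.1]
grip_width: 0.0458
```

```bash
python3 - <<'E'
from h import *
s,ci,im,hsv=look("wrist","wrist12")
R=s['tool_rot']
print(s['position'],R.round(4).tolist(),s['ft_force'],s['grip_width'])
s,ct,im,h2=look("scene","scene12")
cv2.imwrite("pics/scene12c.png",cv2.resize(im[140:260,190:320],(650,600),interpolation=cv2.INTER_CUBIC))
E
```

```text
[ 0.4696548  -0.06602832  0.0461059 ] [[0.0031, 0.9995, -0.0308], [-0.001, -0.0308, -0.9995], [-1.0, 0.0031, 0.001]] [ 0.43904897 -0.49237244 -0.1274517 ] 0.045839763202553986
```

View pics/wrist12.png

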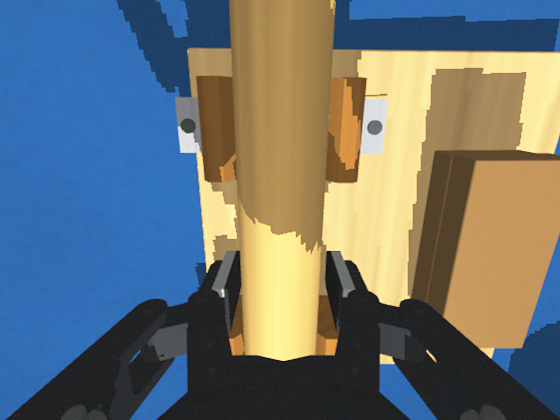

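View pics/scene12c.png

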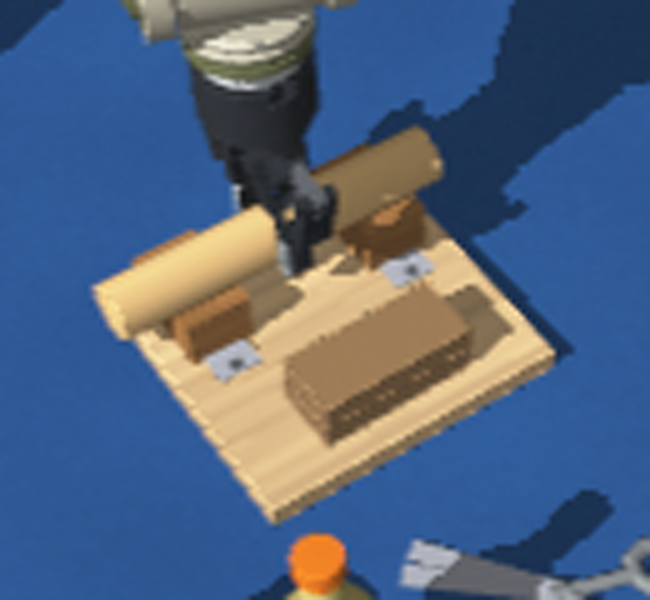

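The dowel is seated: block edges 198–365 (mid 281.5) against dowel 231–332 (mid 281.7). The fingers sit about 1 mm too far in +x, so I shift back and regrip.

Emit:
play_rows(
  travel=[
    [-0.1,0,-0.1],
    [0,0,0],
    [0,0,0],
  ],
  rotation=[
    [0.001,0.003,0],
    [0,0,0],
    [0,0,0],
  ],
  claw=[4.6,4.6,4.6],
)

```text
time_s: 20.73
position: [0.4685, -0.066, 0.045]
tool_rot: [[-0.0, 1.0, -0.031], [0.0, -0.031, -1.0], [-1.0, -0.0, -0.0]]
ft_force: [-0.8, -0.1, -0.5]
grip_width: 0.0459
```

Emit:
play_rows(
  travel=[
    [0,0,0],
    [0,0,0],
    [0,0,0],
    [0,0,0],
    [0,0,0],
  ],
  rotation=[
    [0,0,0],
    [0,0,0],
    [0,0,0],
    [0,0,0],
    [0,0,0],
  ],
  claw=[3.5,3.5,3.5,3.5,3.5],
  squeeze=25,
)

```text
time_s: 21.15
position: [0.468, -0.066, 0.0452]
tool_rot: [[-0.001, 1.0, -0.031], [0.0, -0.031, -1.0], [-1.0, -0.001, -0.0]]
ft_force: [-0.1, -0.5, 0.2]
grip_width: 0.0391
```

```bash
python3 - <<'E'
from h import *
s,ci,im,hsv=look("wrist","wrist13")
R=s['tool_rot']
print(s['position'],R.round(4).tolist(),s['ft_force'],s['wrist_torque'],s['grip_width'])
for v in (85,100,120,150,170):
    r=cv2.cvtColor(im,cv2.COLOR_BGR2GRAY)[v].astype(int); g=np.abs(np.diff(r)); print(v,[ (i,g[i]) for i in range(180,390) if g[i]>25])
E
```

```text
[ 0.46803397 -0.06599504  0.04516024] [[-0.0014, 0.9995, -0.031], [0.0002, -0.031, -0.9995], [-1.0, -0.0014, -0.0002]] [-0.145945   -0.53186209  0.18166176] [ 0.02831387  0.08982891 -0.01895414] 0.03914565907749921
85 [(192, np.int64(53)), (193, np.int64(31)), (199, np.int64(39)), (345, np.int64(27)), (369, np.int64(97)), (370, np.int64(58))]
100 [(350, np.int64(33)), (351, np.int64(45)), (368, np.int64(85)), (369, np.int64(41))]
120 [(184, np.int64(32)), (194, np.int64(30)), (202, np.int64(26)), (351, np.int64(31)), (352, np.int64(42)), (366, np.int64(90)), (367, np.int64(39)), (376, np.int64(33)), (378, np.int64(27))]
150 [(181, np.int64(43)), (182, np.int64(65)), (203, np.int64(31)), (204, np.int64(80)), (205, np.int64(49)), (331, np.int64(30)), (332, np.int64(30)), (356, np.int64(33)), (357, np.int64(43)), (363, np.int64(97)), (364, np.int64(43))]
170 [(199, np.int64(70)), (200, np.int64(57)), (205, np.int64(39)), (206, np.int64(118)), (226, np.int64(33)), (236, np.int64(27)), (237, np.int64(37)), (344, np.int64(37)), (345, np.int64(41)), (361, np.int64(110)), (362, np.int64(37))]
```

View pics/wrist13.png

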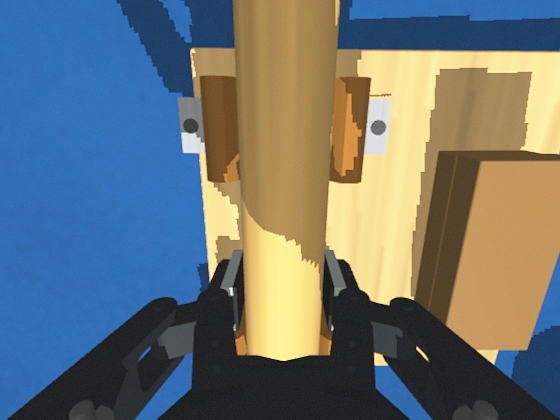

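Emit:
play_rows(
  travel=[
    [0,0,-0.1],
    [0,0,-0.1],
    [0,0,-0.1],
  ],
  rotation=[
    [0,0,0],
    [0,0,0],
    [0,0,0],
  ],
  claw=[3.5,3.5,3.5],
  squeeze=60,
)

```text
time_s: 21.45
position: [0.4681, -0.066, 0.0453]
tool_rot: [[0.0, 1.0, -0.031], [-0.001, -0.031, -1.0], [-1.0, 0.0, 0.001]]
ft_force: [-3.9, 0.2, 13.9]
grip_width: 0.0385
```

Press force is 13.9 N down with -3.9 N sideways. I nudge slightly in -x to even the faces, keeping the push.

Emit:
play_rows(
  travel=[
    [-0.04,0,-0.11],
    [-0.04,0,-0.11],
    [-0.02,0,-0.11],
  ],
  rotation=[
    [0,0,0],
    [0,0,0],
    [0,0,0],
  ],
  claw=[3.5,3.5,3.5],
)

```text
time_s: 21.7
position: [0.4681, -0.066, 0.0452]
tool_rot: [[0.005, 1.0, -0.031], [-0.002, -0.031, -1.0], [-1.0, 0.005, 0.002]]
ft_force: [-3.8, 0.8, 17.0]
grip_width: 0.0387
```

```bash
python3 - <<'E'
from h import *
for i in range(6):
    s=env.observe(); print(s['time_s'],s['position'].round(5),s['ft_force'].round(2),np.abs(s['qvel']).max().round(3),s['grip_width'].round(4))
    look(["wrist","top","scene"][i%3],f"x14_{i}")
print(s['tool_rot'].round(4).tolist())
im=cv2.imread("pics/x14_5.png"); cv2.imwrite("pics/x14c.png",cv2.resize(im[140:260,190:320],(650,600),interpolation=cv2.INTER_CUBIC))
E
```

```text
Traceback (most recent call last):
AttributeError: 'float' object has no attribute 'round'
```

```bash
python3 - <<'E'
from h import *
for i in range(6):
    s=env.observe(); print(s['time_s'],s['position'].round(5),s['ft_force'].round(2),np.abs(s['qvel']).max(),s['grip_width'])
    look(["wrist","top","scene"][i%3],f"x14_{i}")
print(s['tool_rot'].round(4).tolist())
im=cv2.imread("pics/x14_5.png"); cv2.imwrite("pics/x14c.png",cv2.resize(im[140:260,190:320],(650,600),interpolation=cv2.INTER_CUBIC))
im=cv2.imread("pics/x14_4.png"); cv2.imwrite("pics/x14t.png",cv2.resize(im[190:290,245:345],(600,600),interpolation=cv2.INTER_CUBIC))
E
```

```text
21.7 [ 0.46813 -0.06604  0.04524] [-3.83  0.76 17.01] 1.2106744543452876 0.03867574084662827
21.75 [ 0.46813 -0.06605  0.04526] [-2.88  1.28 15.38] 0.14557120319084446 0.03823325238364127
21.8 [ 0.46812 -0.06603  0.04525] [-2.63  1.57 15.03] 0.18349140804640662 0.03854574508017126
21.85 [ 0.46814 -0.06605  0.04527] [-3.25  1.37 15.53] 0.057642246322604854 0.03811995173071482
21.9 [ 0.46814 -0.06605  0.04526] [-3.03  0.73 15.82] 0.08287069412870293 0.038365094396291134
21.95 [ 0.46812 -0.06604  0.04525] [-3.38  1.84 14.91] 0.07000864110184754 0.03842887179770137
[[0.0048, 0.9995, -0.0309], [-0.0022, -0.0309, -0.9995], [-1.0, 0.0048, 0.0021]]
```

View pics/x14_3.png

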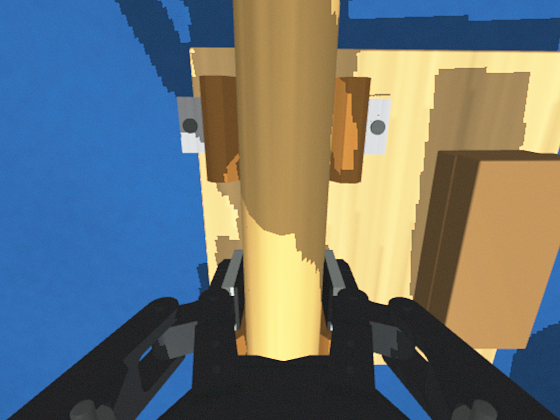

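View pics/x14c.png

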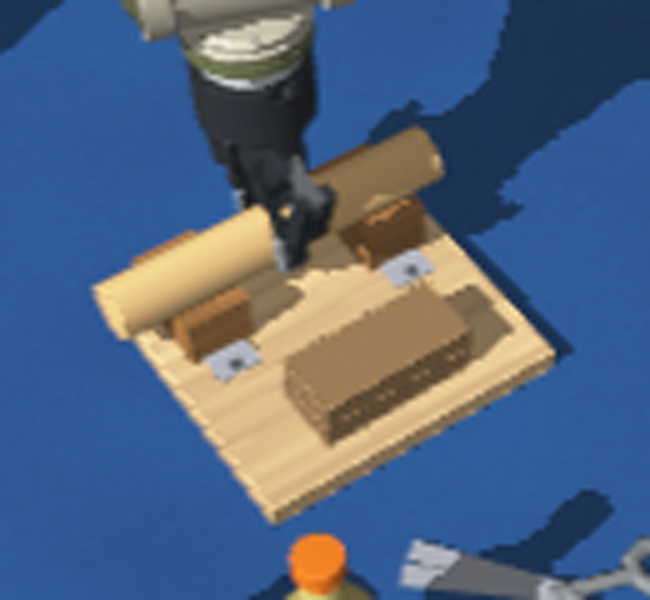

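View pics/x14t.png

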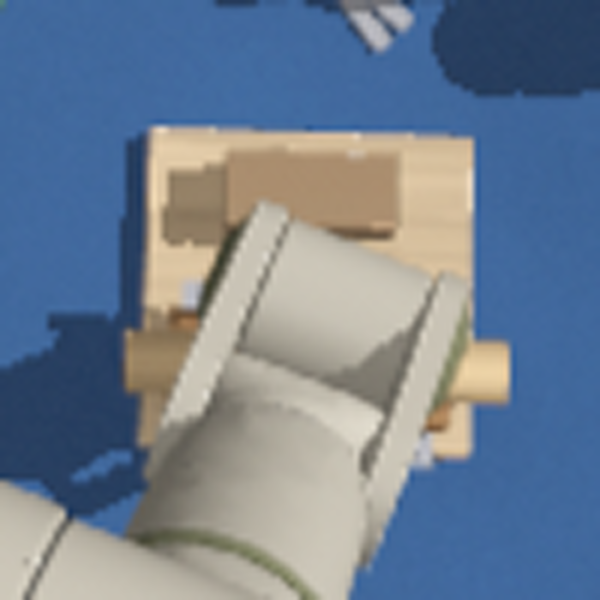

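```bash
python3 - <<'E'
from h import *
ct=np.load("pics/x14_4.npy",allow_pickle=True).item()
f=lambda a:np.array(a)/6-.4+[245,190]
d=ray(ct,f([[125,360],[510,373]]),.062);b=ray(ct,f([[144,440],[472,457]]),.018);b2=ray(ct,f([[149,128],[474,138]]),.018)
print(d.round(4).tolist(),d.mean(0),np.linalg.norm(d[0]-d[1]));print(b.round(4).tolist(),b.mean(0));print(b2.round(4).tolist(),b2.mean(0))
print(np.degrees(np.arctan2(*(d[0]-d[1])[:2])))
E
```

```text
[[0.4725, 0.0511, 0.062], [0.4629, -0.1917, 0.062]] [ 0.46768943 -0.07026124  0.062     ] 0.24300566557548506
[[0.4255, 0.0404, 0.018], [0.4133, -0.1711, 0.018]] [ 0.41938606 -0.06532562  0.018     ]
[[0.6314, 0.0371, 0.018], [0.6232, -0.1785, 0.018]] [ 0.62730469 -0.07069781  0.018     ]
2.280556598825668
```

The forces hold steady at about 15 N down and -3 N sideways. The dowel is symmetric in the V and about 4 mm off lengthwise (18 allowed), and the pile is undisturbed. I hand in.

```bash
python3 - <<'E'
from rig import env
print(env.close_job()); s=env.observe(); print(s['time_s'],s['position'],s['ft_force'],s['grip_width'])
E
```

```text
the job is handed in; nothing more can be done
None
the job is handed in; nothing more can be done
```

The loose packer is stacked on the lower one and let go. The thick dowel is seated in both V-blocks and was still gripped (60 N) and pressed down when I handed the job in, at about 22 s. No verdict was reported.

What my last checks showed:
- **Packers:** the end faces lined up to within about 1 mm just before I released. Views from above and from the side afterwards showed one flush block, and the dowel work did not disturb it.
- **Dowel position:** it is centred between the V-block edges to within about 0.5 mm. Lengthwise it sits about 4 mm off the middle (18 mm allowed).
- **Press:** about 15 N down, holding steady. A sideways force of about 3 N remained, which a nudge of the arm did not remove. I estimate each V half still carries well over 3 N, with the far face loaded more.
- **Other things:** I did not touch anything else on the table.

Some measurements disagreed:
- **Cameras:** the top and wrist cameras differed by 3 to 4 mm in y. I placed the packer by comparing it with the lower one in the wrist view alone.
- **Dowel angle:** the coarse top view gave the dowel an angle about 0.6° off the jig, at the limit of that view's resolution.

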